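# Insulate the cell terminals and start the channel

### The arm

A 7-joint arm with a two-finger parallel gripper is mounted at the origin on the work surface. World frame = base frame: x ahead of the robot, y to its left, z up, the work surface at z = 0. Lengths are in m, angles in rad, forces in N, time in s.
With the tool pointing down it reaches from about 0.425 to 1.025 m from the base axis. Payload 9.4 kg.
Tool frame: the origin (TCP) lies on the mounting face of the last link; the fingertips stand 186 mm ahead of it and the grasp point (between the pads) lies 167 mm ahead of it; y points along the fingers, x is the direction in which the jaws open and shut, and the axes are right-handed (so a half turn about y gives the same grasp; the last joint's range is limited). The gripper opens to 93 mm and grips with 3 to 60 N. Pads are 15 mm wide; open, the fingers measure 128 mm over their backs; the gripper's body (75 mm by 188 mm) begins 65 mm behind the grasp point.
Start: joints at [1.272, 0.599, -0.003, 1.599, 0.002, 0.943, -0.08], TCP at [0.159, -0.707, 0.405] pointing down, gripper open.
Joint ranges: [-2.57, 2.57], [-0.35, 1.97], [-1.29, 1.29], [0.11, 2.56], [-1.05, 4.19], [0.11, 1.86], [-2.63, 2.63]. Speed limits (rad/s): [2.22, 2.22, 3.01, 3.01, 3.14, 3.14, 3.14].

### API

Orientations are given as a unit quaternion [w, x, y, z].
In Python, from workcell import env, snapshot gives the robot as it stands.
- The arm moves only by the shell command python3 -m crank 'ROWS' [FORCE]. ROWS is JSON, a list of rows, each a list of 7 numbers: the turn, a rotation vector about the tool's x, y, z in degrees, then the shift along the tool's x, y, z in m, then the opening, from -1 (shut) to 1 (fully open). In form: [[ax, ay, az, tx, ty, tz, gripper], ...]. A call has exactly 10 rows; each row is the pose to reach, as a shift and turn from the pose commanded when the call began, along the tool's axes at that moment; what a row does not reach only later rows make up. A row lasts 1/10 s, in which the tool goes at most 50 mm and 8.59 degrees, less where a joint would pass 70% of its speed; a pose out of reach is approached as far as the arm can. A call with a gripper value outside its range is refused whole. The fingers move at their own pace and stop on an object; FORCE is the grip in N (left out, the last holds). Time passes only in rows, so rows that repeat a pose let the fingers close, or fill a call up. It gives the time, the measured TCP pose, the force and the opening at its end, in the units of the state.
- env.sense(): the state, without advancing time (a new reading comes with each control period).
- snapshot(name): name is "side" or "top" or "wrist"; returns a dict with "image" (384x512x3 uint8, red, green, blue), "fx", "fy", "cx", "cy" (pixels), "xyz" and "orientation" of the camera in the world. Camera axes: x right, y down, z forward; pixel columns grow to the right and rows downward; lengths in m; the calibration is good to about 2 mm. A picture is of the moment at which its call begins. There is no depth.
- env.close_job(): hands the job in, once; it reports no verdict.
The state is a dict: "clock": time; "joint_pos": joint angles; "joint_vel": joint speeds; "effort": joint torques, N m; "eef_pos": TCP position; "tool_rot": TCP orientation; "wrist_force": force on the tool from outside, world axes, zero at the start; "torque": the same for the moment, N m; "gripper_width": finger opening in m.
Only numpy, scipy, OpenCV 4.12 (cv2) and the standard library are available. Lean on these libraries where they do the work, as an engineer would, in place of code of your own. Each camera call takes 0.05 s, during which the arm holds its last target.

### The job

First clear the bottle out of the guard's runway and stand it upright in the steel spill tray, then slide the clear guard fully open. Push every black sleeve on the bench, flange down, fully home onto a terminal post that it fits (wide sleeves on the thick posts, slim ones on the thin posts), and let go. With all sleeves on, slide the guard fully shut, and last of all throw the switch lever fully over to on; leave the bystanders where they are.

Things in the scene. Friction and masses are not known exactly. Their poses are not given: they have to be found in the camera images.
- sleeve_wide1: wide insulating sleeve of black plastic, may be absent (None): an upright open tube 60 mm tall, outer diameter 34, bore 25 right through, with a 50 mm flange 5 mm thick round its foot; 60 g. It starts standing upright on the bench, flange down. Origin: centre of its underside; z points up its axis. It goes, flange down, on a 21 mm post
- cell_wide1_seat (a point): foot of the wide brass terminal post of a fixed grey cell (80 x 80 x 25 mm) in the bay's tray: point on the post's axis at the cell's top face, about 30 mm above the bench; the post is 21 mm in diameter and 35 mm tall, its top 9 mm tapered by 5 mm on the radius. A sleeve that is home has its origin here; the four posts stand 90 mm apart in a square, in any order
- sleeve_wide2: wide insulating sleeve of black plastic, may be absent (None): an upright open tube 60 mm tall, outer diameter 34, bore 25 right through, with a 50 mm flange 5 mm thick round its foot; 60 g. It starts standing upright on the bench, flange down. Origin: centre of its underside; z points up its axis. It goes, flange down, on a 21 mm post
- cell_wide2_seat (a point): foot of the wide brass terminal post of a fixed grey cell (80 x 80 x 25 mm) in the bay's tray: point on the post's axis at the cell's top face, about 30 mm above the bench; the post is 21 mm in diameter and 35 mm tall, its top 9 mm tapered by 5 mm on the radius. A sleeve that is home has its origin here; the four posts stand 90 mm apart in a square, in any order
- sleeve_slim1: slim insulating sleeve of black plastic, may be absent (None): an upright open tube 60 mm tall, outer diameter 26, bore 17 right through, with a 42 mm flange 5 mm thick round its foot; 60 g. It starts standing upright on the bench, flange down. Origin: centre of its underside; z points up its axis. It goes, flange down, on a 13 mm post
- cell_slim1_seat (a point): foot of the slim brass terminal post of a fixed grey cell (80 x 80 x 25 mm) in the bay's tray: point on the post's axis at the cell's top face, about 30 mm above the bench; the post is 13 mm in diameter and 35 mm tall, its top 9 mm tapered by 5 mm on the radius. A sleeve that is home has its origin here; the four posts stand 90 mm apart in a square, in any order
- sleeve_slim2: slim insulating sleeve of black plastic, may be absent (None): an upright open tube 60 mm tall, outer diameter 26, bore 17 right through, with a 42 mm flange 5 mm thick round its foot; 60 g. It starts standing upright on the bench, flange down. Origin: centre of its underside; z points up its axis. It goes, flange down, on a 13 mm post
- cell_slim2_seat (a point): foot of the slim brass terminal post of a fixed grey cell (80 x 80 x 25 mm) in the bay's tray: point on the post's axis at the cell's top face, about 30 mm above the bench; the post is 13 mm in diameter and 35 mm tall, its top 9 mm tapered by 5 mm on the radius. A sleeve that is home has its origin here; the four posts stand 90 mm apart in a square, in any order
- bay: fixed test bay of white metal: low tray 220 x 220 x 18 mm for four cells, between two rails along its y at x = +-135 mm (14 mm wide, their tops 110 mm above the bench) that run from y = -115 to 325 mm on corner legs. Origin: on the bench under the tray's centre; +y is the way the guard opens. The part beyond the tray (y 110 to 325 mm) is the open runway over bare bench, into which the guard slides
- guard (a joint): sliding clear guard over the tray, 254 x 200 x 5 mm, its underside 99 mm above the bench: 0 m = shut over the cells, 0.21 m = fully open (slid along the bay's +y); about 1.2 N of friction, stays where left; may start up to 12 mm ajar
- guard_handle (a point): top middle of the guard's handle, an upright aluminium rib on the guard: 90 mm along the bay's x, 12 mm thick along its y, 40 mm tall; this point is 144 mm above the bench, 30 mm to the bay's +y side of the guard's middle
- bottle: white plastic bottle with a grey screw cap standing in the guard's runway, in its way: 136 mm tall, body diameter 56 up to 80 mm, neck 28, cap diameter 36 from 110 to 136 mm; 0.18 to 0.35 kg. Origin: centre of its underside, z up
- spill_tray: fixed open steel spill tray 130 x 130 mm, rim 16 mm high, wall and floor 4 to 5 mm. Origin: centre of its underside
- switch (a joint): toggle lever of the channel switch: 0 rad = off, leaning 0.5 rad from upright to its box's -x; 1.0 rad = fully on, leaning 0.5 rad to its +x; light (about 1 N at the tip), stays where left; may start at up to 0.15
- switch_tip (a point): centre of the 26 mm black ball at the lever's end, 60 mm from its axle; the axle lies 22 mm above the bench along the switch box's y
- switch_base: fixed grey switch box 70 x 50 x 25 mm. Origin: centre of its underside; +x is the way the lever is thrown
- beaker: glass beaker 60 mm wide, 80 tall, a bystander to be left where it is
- tape: ring 70 mm across, 20 tall, a bystander to be left where it is
- spare_cell: spare small cell 26 x 17 x 46 mm standing on end, a bystander to be left where it is
- screwdriver: screwdriver lying down, a bystander to be left where it is
- wrench: wrench lying down, a bystander to be left where it is
- jar: amber jar 48 mm wide, 60 tall, a bystander to be left where it is

How it is judged:
By the outcome, as a careful person would: the job done as asked, in the order asked, and still so for the second after the job is handed in, with the robot touching nothing.
Of sleeve_wide1, sleeve_wide2, sleeve_slim1, sleeve_slim2 only 2 to 4 are there at a start; the rules pass over those that are not, and their reading is None.
At some moment in a run one of sleeve_wide1, sleeve_wide2, sleeve_slim1, sleeve_slim2 may be knocked a few centimetres aside while the robot is not near it.
It also fails if it takes over 210 s, if anything falls off the work surface, if the arm or the gripper's body presses on something with over 40 N, if the wrist force passes 120 N, or if a joint passes its speed limit or range.

## Working session

There is one attempt and no reset: what is moved stays moved. The work goes in short steps, Python scripts to look and compute and a shell command to move; the robot and the scene stay as the last step left them, time stands still between calls to the robot, and variables do not carry over. Pictures are saved under pics/ and viewed, and the job is handed in when it is done.

```bash
ls; mkdir -p pics; cat > h.py <<'E'
import numpy as np,cv2,sys
from workcell import env,snapshot
from scipy.spatial.transform import Rotation as R
def q2r(q): return R.from_quat([q[1],q[2],q[3],q[0]])
def save(name,fn):
    s=snapshot(name); cv2.imwrite('pics/'+fn,s['image'][:,:,::-1]); 
    import pickle; pickle.dump(s,open('pics/'+fn[:-4]+'.pkl','wb')); return s
def load(fn):
    import pickle; return pickle.load(open('pics/'+fn+'.pkl','rb'))
def ray(s,u,v):
    d=np.array([(u-s['cx'])/s['fx'],(v-s['cy'])/s['fy'],1.]); return np.array(s['xyz']),q2r(s['orientation']).apply(d)
def onz(s,u,v,z):
    o,d=ray(s,u,v); return o+d*(z-o[2])/d[2]
def proj(s,p):
    c=q2r(s['orientation']).inv().apply(np.array(p)-np.array(s['xyz'])); return s['fx']*c[0]/c[2]+s['cx'],s['fy']*c[1]/c[2]+s['cy']
E
python3 - <<'E'
from h import *
for n in('side','top','wrist'):
    s=save(n,n+'0.png'); print(n,s['xyz'],s['orientation'],s['fx'],s['cx'],s['cy'])
print(env.sense())
E
```

```text
pics
side [0.35066446 0.63256122 0.95017714] [ 0.04652173 -0.16043636  0.93403377 -0.31571637] 401.8712441430985 258.1355990168907 187.12819320779042
top [0.3533449  0.03801618 1.4911801 ] [ 0.04538385 -0.69475889  0.71556574 -0.05671032] 431.2547321879402 258.39467240365605 188.47303173391418
wrist [ 0.22738648 -0.6921343   0.38402067] [ 0.09879264  0.77466832 -0.61936757 -0.08070207] 290.4881442933944 257.00547267846525 190.5294595040083
{'clock': 0.15, 'joint_pos': array([ 1.27230436,  0.59996289, -0.00254331,  1.59993228,  0.00181251,
        0.94290993, -0.07975638]), 'joint_vel': array([-0.00053066, -0.00237061, -0.00101655, -0.00284209, -0.00051815,
       -0.00072332,  0.00031941]), 'effort': array([ 3.08738192e-03, -7.65581489e+01,  1.49935931e+00, -2.52562791e+01,
       -5.22487576e-02,  1.48237066e-02,  1.38891000e-04]), 'eef_pos': array([ 0.15946388, -0.70709994,  0.4040476 ]), 'tool_rot': array([ 0.55251817, -0.55205604,  0.44192427, -0.44120375]), 'wrist_force': array([-0.8926519 , -0.38719595, -0.01091575]), 'torque': array([ 0.01724514, -0.01951861, -0.00437165]), 'gripper_width': 0.09348227138460552}
```

View pics/side0.png

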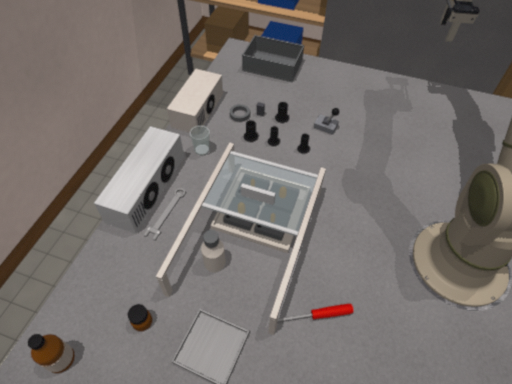

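View pics/top0.png

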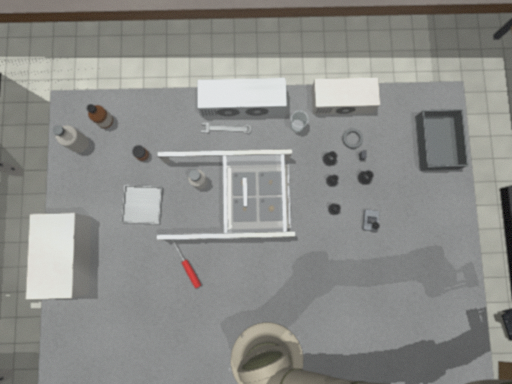

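View pics/wrist0.png

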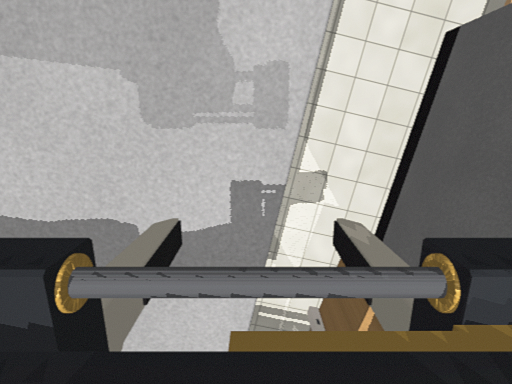

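```bash
python3 - <<'E'
import cv2
a=cv2.imread('pics/top0.png');cv2.imwrite('pics/z1.png',cv2.resize(a[115:245,110:310],None,fx=4,fy=4,interpolation=cv2.INTER_CUBIC))
cv2.imwrite('pics/z2.png',cv2.resize(a[120:240,310:390],None,fx=5,fy=5,interpolation=cv2.INTER_CUBIC))
a=cv2.imread('pics/side0.png');cv2.imwrite('pics/z3.png',cv2.resize(a[90:250,190:350],None,fx=3.7,fy=3.7,interpolation=cv2.INTER_CUBIC))
E
```

```text
(no output)
```

View pics/z1.png

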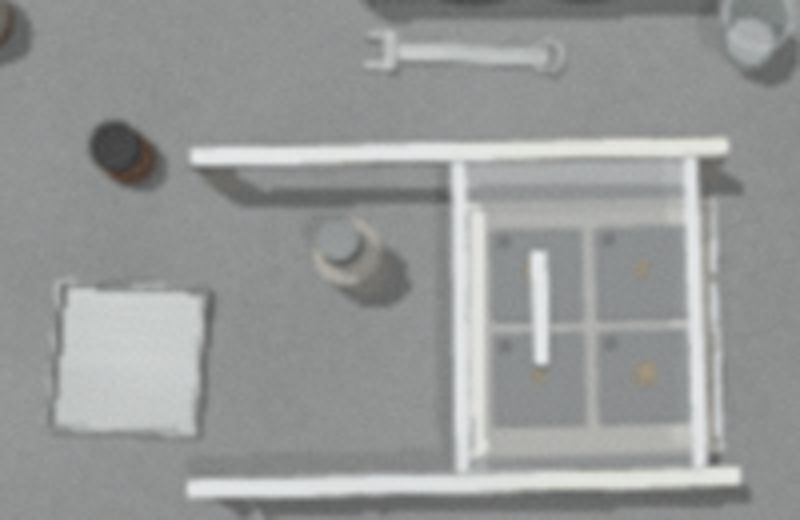

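View pics/z2.png

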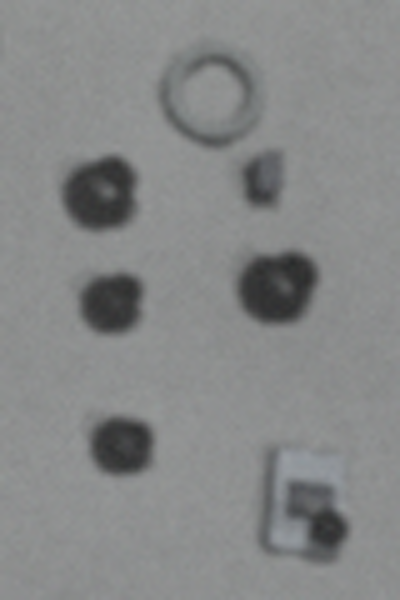

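View pics/z3.png

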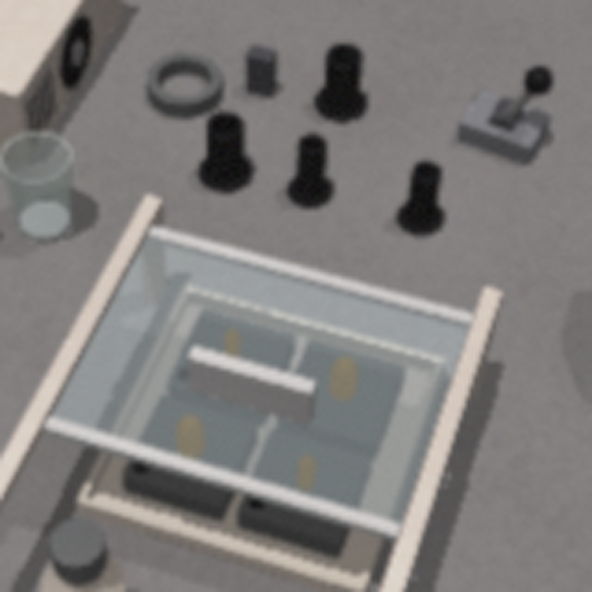

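```bash
python3 - <<'E'
from h import *
s=load('top0'); t=load('side0')
def z1(u,v): return ((u+.5)/4-.5+110,(v+.5)/4-.5+115)
def z2(u,v): return ((u+.5)/5-.5+310,(v+.5)/5-.5+120)
def z3(u,v): return ((u+.5)/3.7-.5+190,(v+.5)/3.7-.5+90)
np.set_printoptions(precision=4,suppress=True)
e=[onz(s,*z1(*p),.110) for p in((190,157),(728,146),(187,489),(741,476))]
for p in e: print('rail',p)
def two(a,b):
    o1,d1=ray(s,*a);o2,d2=ray(t,*b);d1=d1/np.linalg.norm(d1);d2=d2/np.linalg.norm(d2)
    A=np.array([d1,-d2]).T; k=np.linalg.lstsq(A,o2-o1,rcond=None)[0]
    p,q=o1+k[0]*d1,o2+k[1]*d2; return (p+q)/2,np.linalg.norm(p-q)
print('cap',onz(s,*z1(338,241),.136), two(z1(338,241),z3(78,540)))
print('tray',[onz(s,*z1(*p),.016) for p in((60,283),(210,291),(200,437),(54,432))])
for p in((645,375),(642,268),(540,268),(540,378)): print('post top',onz(s,*z1(*p),.065))
for p in((345,362),(190,420),(232,332),(307,456)): print('post side',onz(t,*z3(*p),.065))
print('handle',[onz(s,*z1(*p),.144) for p in((540,252),(540,364))])
print('handle side',[onz(t,*z3(*p),.144) for p in((192,355),(313,390))])
for n,a,b in(('w1',(121,172),(226,122)),('w2',(301,266),(345,52)),('s1',(127,286),(313,142)),('s2',(137,431),(428,168))):
    print(n,onz(s,*z2(*a),.06),onz(t,*z3(*b),.06),)
for n,a,b in(('w1',(98,197),(226,172)),('w2',(272,291),(341,103)),('s1',(108,306),(310,190)),('s2',(120,448),(420,215))):
    print('foot',n,onz(s,*z2(*a),.003),onz(t,*z3(*b),.003),)
print('ball',two(z2(327,527),z3(539,80)))
print('swbox',[onz(s,*z2(*p),.025) for p in((270,447),(345,447),(340,556),(265,548))])
E
```

```text
rail [0.6775 0.3397 0.11  ]
rail [ 0.6747 -0.1     0.11  ]
rail [0.408  0.3412 0.11  ]
rail [ 0.4051 -0.0992  0.11  ]
cap [0.5998 0.2165 0.136 ] (array([0.5998, 0.2164, 0.1369]), np.float64(0.00037994432372544446))
tray [array([0.5916, 0.4715, 0.016 ]), array([0.5809, 0.3427, 0.016 ]), array([0.4555, 0.351 , 0.016 ]), array([0.4634, 0.4748, 0.016 ])]
post top [ 0.4926 -0.0275  0.065 ]
post top [ 0.5826 -0.0281  0.065 ]
post top [0.585  0.0573 0.065 ]
post top [0.4926 0.0597 0.065 ]
post side [ 0.4951 -0.0286  0.065 ]
post side [0.5854 0.0601 0.065 ]
post side [ 0.5842 -0.0267  0.065 ]
post side [0.4959 0.0612 0.065 ]
handle [array([0.585 , 0.0559, 0.144 ]), array([0.4959, 0.0582, 0.144 ])]
handle side [array([0.5823, 0.0602, 0.144 ]), array([0.4955, 0.0603, 0.144 ])]
w1 [ 0.6724 -0.2482  0.06  ] [ 0.6676 -0.2443  0.06  ]
w2 [ 0.6041 -0.3667  0.06  ] [ 0.5981 -0.365   0.06  ]
s1 [ 0.5937 -0.2479  0.06  ] [ 0.5902 -0.2468  0.06  ]
s2 [ 0.4953 -0.2491  0.06  ] [ 0.4904 -0.2506  0.06  ]
foot w1 [ 0.6675 -0.2423  0.003 ] [ 0.6664 -0.241   0.003 ]
foot w2 [ 0.5969 -0.3612  0.003 ] [ 0.5968 -0.3604  0.003 ]
foot s1 [ 0.5894 -0.2451  0.003 ] [ 0.5897 -0.2456  0.003 ]
foot s2 [ 0.4894 -0.248   0.003 ] [ 0.491  -0.2498  0.003 ]
ball (array([ 0.4257, -0.3665,  0.0794]), np.float64(0.001608705517037185))
swbox [array([ 0.4851, -0.3467,  0.025 ]), array([ 0.4836, -0.3983,  0.025 ]), array([ 0.4094, -0.3896,  0.025 ]), array([ 0.4164, -0.3388,  0.025 ])]
```

```bash
cat > go.py <<'E'
from h import *
np.set_printoptions(precision=4,suppress=True)
s=env.sense(); r=q2r(s['tool_rot']); p=np.array(s['eef_pos'])
g=p+r.apply([0,.167,0])
print('t',s['clock'],'grasp',g,'xaxis',r.apply([1,0,0]),'down',r.apply([0,1,0]),'w',s['gripper_width'],'F',s['wrist_force'])
if len(sys.argv)>3:
    t=np.array([float(a) for a in sys.argv[1:4]]); print('shift',r.inv().apply(t-g))
E
python3 -m crank '[[0,3,0,-0.02,0,0.04,1],[0,6,0,-0.04,0,0.08,1],[0,9,0,-0.055,0,0.12,1],[0,12.7,0,-0.07,0,0.16,1],[0,12.7,0,-0.085,0,0.20,1],[0,12.7,0,-0.10,0,0.24,1],[0,12.7,0,-0.115,0,0.28,1],[0,12.7,0,-0.13,0,0.31,1],[0,12.7,0,-0.138,0,0.328,1],[0,12.7,0,-0.138,0,0.328,1]]' 20; python3 go.py .6 .2165 .24
```

```text
clock: 1.15
eef_pos: [0.4516, -0.4983, 0.4044]
tool_rot: [0.502, -0.501, 0.499, -0.499]
wrist_force: [-0.2, 0.6, 0.5]
gripper_width: 0.0928
t 1.15 grasp [ 0.4517 -0.4982  0.2374] xaxis [ 0.0047 -1.     -0.0012] down [ 0.0006  0.0012 -1.    ] w 0.09277721360630746 F [-0.191   0.6111  0.5403]
shift [-0.714  -0.0017  0.1516]
```

```bash
python3 -m crank '[[0,0,0,-0.03,0,0.02,1],[0,0,0,-0.07,0,0.04,1],[0,0,0,-0.11,0,0.06,1],[0,0,0,-0.15,0,0.08,1],[0,0,0,-0.195,0,0.10,1],[0,0,0,-0.24,0,0.12,1],[0,0,0,-0.285,0,0.135,1],[0,0,0,-0.33,0,0.145,1],[0,0,0,-0.36,0,0.15,1],[0,0,0,-0.38,0,0.15,1]]'; python3 -m crank '[[0,0,0,-0.03,0,0,1],[0,0,0,-0.07,0,0,1],[0,0,0,-0.11,0,0,1],[0,0,0,-0.15,0,0,1],[0,0,0,-0.19,0,0,1],[0,0,0,-0.23,0,0,1],[0,0,0,-0.27,0,0,1],[0,0,0,-0.30,0,0,1],[0,0,0,-0.325,0,0,1],[0,0,0,-0.333,0,0,1]]'; python3 go.py .6 .2165 .122; python3 -c "
from h import *
save('wrist','w1.png')"
```

```text
clock: 2.15
eef_pos: [0.5992, -0.1197, 0.4046]
tool_rot: [-0.5, 0.5, -0.5, 0.5]
wrist_force: [0.5, 0.6, 0.1]
gripper_width: 0.0931
clock: 3.15
eef_pos: [0.5992, 0.2135, 0.4045]
tool_rot: [0.5, -0.5, 0.5, -0.5]
wrist_force: [-0.3, 0.1, 0.0]
gripper_width: 0.093
t 3.15 grasp [0.5992 0.2135 0.2375] xaxis [ 0.0012 -1.     -0.0002] down [-0.      0.0002 -1.    ] w 0.09297469959344201 F [-0.2932  0.1243  0.0033]
shift [-0.003   0.1155  0.0008]
```

View pics/w1.png

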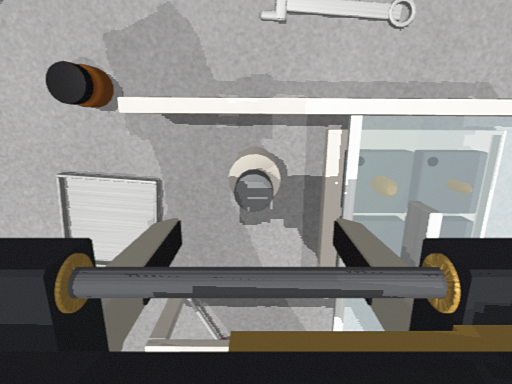

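```bash
python3 -c "
from h import *
s=load('w1');print(onz(s,254,192,.136), s['xyz'])"
python3 -m crank '[[0,0,0,-0.003,0.015,0,1],[0,0,0,-0.003,0.03,0,1],[0,0,0,-0.003,0.045,0,1],[0,0,0,-0.003,0.06,0,1],[0,0,0,-0.003,0.075,0,1],[0,0,0,-0.003,0.09,0,1],[0,0,0,-0.003,0.10,0,1],[0,0,0,-0.003,0.11,0,1],[0,0,0,-0.003,0.115,0,1],[0,0,0,-0.003,0.115,0,1]]'
python3 -m crank '[[0,0,0,0,0,0,0],[0,0,0,0,0,0,-0.3],[0,0,0,0,0,0,-1],[0,0,0,0,0,0,-1],[0,0,0,0,0,0,-1],[0,0,0,0,0,0,-1],[0,0,0,0,0,0,-1],[0,0,0,0,0,0,-1],[0,0,0,0,0,0,-1],[0,0,0,0,0,0,-1]]' 25
```

```text
[0.6024841  0.21607078 0.136     ] [0.66887858 0.21318151 0.38460333]
clock: 4.2
eef_pos: [0.5989, 0.2156, 0.289]
tool_rot: [-0.5, 0.5, -0.5, 0.5]
wrist_force: [-0.0, -0.3, 0.4]
gripper_width: 0.093
clock: 5.2
eef_pos: [0.599, 0.2156, 0.2897]
tool_rot: [0.5, -0.5, 0.5, -0.5]
wrist_force: [-0.7, 0.9, -0.4]
gripper_width: 0.0354
```

```bash
python3 -m crank '[[0,0,0,0,-0.01,0,-1],[0,0,0,0,-0.025,0,-1],[0,0,0,0,-0.04,0,-1],[0,0,0,0,-0.055,0,-1],[0,0,0,0,-0.07,0,-1],[0,0,0,0,-0.085,0,-1],[0,0,0,0,-0.10,0,-1],[0,0,0,0,-0.115,0,-1],[0,0,0,0,-0.125,0,-1],[0,0,0,0,-0.13,0,-1]]' 
python3 -m crank '[[0,0,0,-0.01,0,-0.004,-1],[0,0,0,-0.03,0,-0.012,-1],[0,0,0,-0.055,0,-0.022,-1],[0,0,0,-0.08,0,-0.032,-1],[0,0,0,-0.105,0,-0.042,-1],[0,0,0,-0.13,0,-0.052,-1],[0,0,0,-0.155,0,-0.062,-1],[0,0,0,-0.175,0,-0.07,-1],[0,0,0,-0.19,0,-0.074,-1],[0,0,0,-0.195,0,-0.076,-1]]' 
python3 go.py .523 .41 .13
python3 -c "
from h import *
save('wrist','w2.png');save('side','s2.png')"
```

```text
clock: 6.2
eef_pos: [0.599, 0.2155, 0.4215]
tool_rot: [0.501, -0.499, 0.5, -0.5]
wrist_force: [-0.8, 0.2, -3.1]
gripper_width: 0.0357
clock: 7.2
eef_pos: [0.5218, 0.4128, 0.419]
tool_rot: [-0.5, 0.501, -0.5, 0.499]
wrist_force: [-0.7, 0.4, -3.5]
gripper_width: 0.0354
t 7.2 grasp [0.5216 0.4128 0.252 ] xaxis [ 0.0028 -1.     -0.0001] down [-0.0011  0.0001 -1.    ] w 0.03542552957639652 F [-0.7324  0.43   -3.4821]
shift [0.0028 0.122  0.0015]
```

View pics/w2.png

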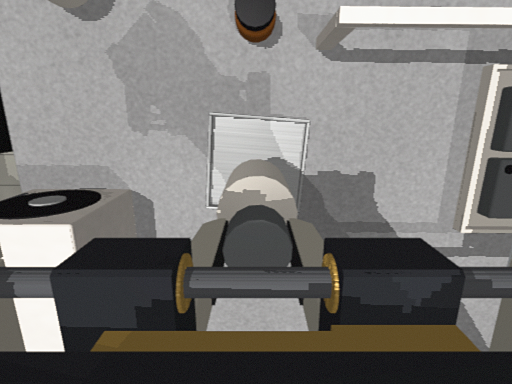

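View pics/s2.png

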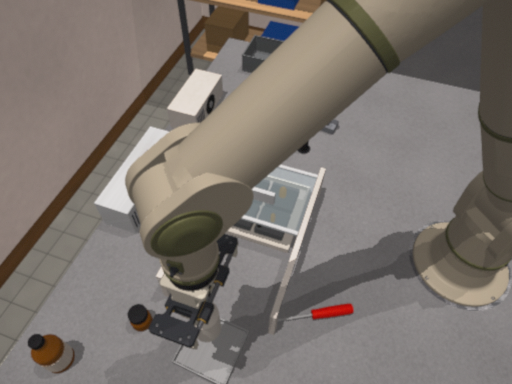

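```bash
python3 -m crank '[[0,0,0,0.003,0.01,0,-1],[0,0,0,0.003,0.022,0,-1],[0,0,0,0.003,0.034,0,-1],[0,0,0,0.003,0.046,0,-1],[0,0,0,0.003,0.06,0,-1],[0,0,0,0.003,0.074,0,-1],[0,0,0,0.003,0.088,0,-1],[0,0,0,0.003,0.10,0,-1],[0,0,0,0.003,0.11,0,-1],[0,0,0,0.003,0.115,0,-1]]' 
python3 -m crank '[[0,0,0,0,0.001,0,-1],[0,0,0,0,0.002,0,-1],[0,0,0,0,0.003,0,-1],[0,0,0,0,0.004,0,-1],[0,0,0,0,0.005,0,-1],[0,0,0,0,0.006,0,-1],[0,0,0,0,0.007,0,-1],[0,0,0,0,0.008,0,-1],[0,0,0,0,0.008,0,-1],[0,0,0,0,0.008,0,-1]]' 
```

```text
clock: 8.3
eef_pos: [0.5228, 0.4075, 0.3034]
tool_rot: [-0.5, 0.5, -0.5, 0.5]
wrist_force: [-0.1, 0.5, -3.6]
gripper_width: 0.0354
clock: 9.3
eef_pos: [0.5229, 0.4076, 0.2967]
tool_rot: [-0.5, 0.5, -0.5, 0.5]
wrist_force: [-0.7, -0.1, -2.5]
gripper_width: 0.0356
```

```bash
python3 -m crank '[[0,0,0,0,0.001,0,-1],[0,0,0,0,0.002,0,-1],[0,0,0,0,0.002,0,-1],[0,0,0,0,0.002,0,-1],[0,0,0,0,0.002,0,-0.2],[0,0,0,0,0.002,0,-0.1],[0,0,0,0,0.002,0,0.1],[0,0,0,0,0.002,0,0.5],[0,0,0,0,0.002,0,1],[0,0,0,0,0.002,0,1]]' 
python3 -m crank '[[0,0,0,0,-0.01,0,1],[0,0,0,0,-0.025,0,1],[0,0,0,0,-0.04,0,1],[0,0,0,0,-0.06,0,1],[0,0,0,0,-0.08,0,1],[0,0,0,0,-0.10,0,1],[0,0,0,0,-0.11,0,1],[0,0,0,0,-0.115,0,1],[0,0,0,0,-0.12,0,1],[0,0,0,0,-0.12,0,1]]' 
python3 go.py .545 .047 .17
python3 -c "
from h import *
save('wrist','w3.png');save('side','s3.png')"
```

```text
clock: 10.3
eef_pos: [0.523, 0.4076, 0.2948]
tool_rot: [0.5, -0.5, 0.5, -0.5]
wrist_force: [-0.3, 0.1, -0.2]
gripper_width: 0.0692
clock: 11.3
eef_pos: [0.5229, 0.4076, 0.4149]
tool_rot: [0.5, -0.5, 0.5, -0.5]
wrist_force: [1.0, 0.1, 0.3]
gripper_width: 0.0932
t 11.3 grasp [0.5229 0.4076 0.2479] xaxis [ 0.0002 -1.     -0.0001] down [ 0.      0.0001 -1.    ] w 0.09320654735170396 F [0.9659 0.1424 0.2646]
shift [0.3606 0.0778 0.022 ]
```

View pics/w3.png

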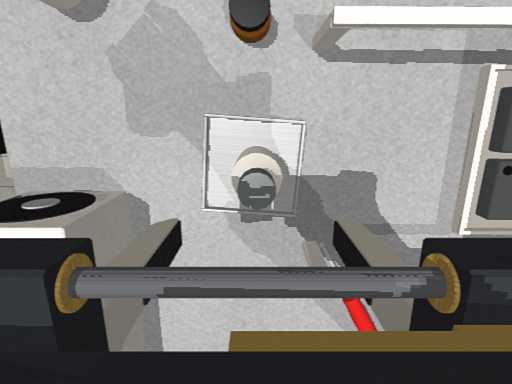

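```bash
python3 -m crank '[[0,0,0,0.02,0,0.001,1],[0,0,0,0.055,0,0.003,1],[0,0,0,0.09,0,0.006,1],[0,0,0,0.135,0,0.009,1],[0,0,0,0.18,0,0.012,1],[0,0,0,0.225,0.01,0.015,1],[0,0,0,0.27,0.02,0.018,1],[0,0,0,0.31,0.03,0.018,1],[0,0,0,0.335,0.035,0.018,1],[0,0,0,0.35,0.04,0.018,1]]' 
python3 -m crank '[[0,0,0,0,0.01,0,1],[0,0,0,0,0.02,0,1],[0,0,0,0,0.03,0,1],[0,0,0,0,0.04,0,1],[0,0,0,0,0.05,0,1],[0,0,0,0,0.06,0,1],[0,0,0,0,0.07,0,1],[0,0,0,0,0.074,0,1],[0,0,0,0,0.076,0,1],[0,0,0,0,0.076,0,1]]' 
python3 -m crank '[[0,0,0,0,0,0,0],[0,0,0,0,0,0,-0.5],[0,0,0,0,0,0,-1],[0,0,0,0,0,0,-1],[0,0,0,0,0,0,-1],[0,0,0,0,0,0,-1],[0,0,0,0,0,0,-1],[0,0,0,0,0,0,-1],[0,0,0,0,0,0,-1],[0,0,0,0,0,0,-1]]' 20
python3 go.py .545 .2554 .13
```

```text
clock: 12.4
eef_pos: [0.5402, 0.0539, 0.3741]
tool_rot: [0.498, -0.5, 0.501, -0.501]
wrist_force: [0.1, 0.1, -0.2]
gripper_width: 0.093
clock: 13.4
eef_pos: [0.5411, 0.0575, 0.2986]
tool_rot: [-0.5, 0.5, -0.5, 0.5]
wrist_force: [0.1, -0.1, -0.4]
gripper_width: 0.0934
clock: 14.4
eef_pos: [0.541, 0.0576, 0.2987]
tool_rot: [-0.5, 0.5, -0.5, 0.5]
wrist_force: [-0.1, 0.3, 0.2]
gripper_width: 0.0176
t 14.4 grasp [0.541  0.0576 0.1317] xaxis [ 0.0002 -1.      0.    ] down [-0.0001 -0.     -1.    ] w 0.017620736404684464 F [-0.141   0.3175  0.2286]
shift [-0.1978  0.0017  0.0041]
```

```bash
python3 -m crank '[[0,0,0,0,0,0,-1],[0,0,0,0,0,0,-1],[0,0,0,-0.01,0,0,-1],[0,0,0,-0.02,0,0,-1],[0,0,0,-0.035,0,0,-1],[0,0,0,-0.05,0,0,-1],[0,0,0,-0.065,0,0,-1],[0,0,0,-0.08,0,0,-1],[0,0,0,-0.095,0,0,-1],[0,0,0,-0.11,0,0.001,-1]]' 
python3 -m crank '[[0,0,0,-0.015,0,0,-1],[0,0,0,-0.03,0,0,-1],[0,0,0,-0.045,0,0,-1],[0,0,0,-0.06,0,0,-1],[0,0,0,-0.07,0,0,-1],[0,0,0,-0.075,0,0,-1],[0,0,0,-0.08,0,0,-1],[0,0,0,-0.084,0,0,-1],[0,0,0,-0.087,0,0,-1],[0,0,0,-0.088,0,0,-1]]' 
python3 -m crank '[[0,0,0,-0.0005,0,0,-1],[0,0,0,-0.001,0,0,-1],[0,0,0,-0.0015,0,0,-1],[0,0,0,-0.002,0,0,-1],[0,0,0,-0.002,0,0,-1],[0,0,0,-0.002,0,0,-1],[0,0,0,-0.002,0,0,-1],[0,0,0,-0.002,0,0,-1],[0,0,0,-0.002,0,0,-1],[0,0,0,-0.002,0,0,-1]]' 
python3 go.py .545 .2554 .13
```

```text
clock: 15.4
eef_pos: [0.5416, 0.169, 0.2987]
tool_rot: [-0.5, 0.5, -0.5, 0.5]
wrist_force: [-0.9, -1.8, 1.3]
gripper_width: 0.0116
clock: 16.4
eef_pos: [0.5419, 0.2556, 0.2987]
tool_rot: [-0.5, 0.5, -0.5, 0.5]
wrist_force: [-0.6, -0.4, 2.1]
gripper_width: 0.0118
clock: 17.4
eef_pos: [0.542, 0.2562, 0.2987]
tool_rot: [-0.499, 0.5, -0.5, 0.5]
wrist_force: [-1.8, -6.3, 3.3]
gripper_width: 0.012
t 17.4 grasp [0.5418 0.256  0.1317] xaxis [-0.0011 -1.      0.0016] down [-0.0008 -0.0016 -1.    ] w 0.01203820616846742 F [-1.7661 -6.2592  3.3385]
shift [0.0005 0.0017 0.0032]
```

```bash
python3 -m crank '[[0,0,0,0,0,0,-0.6],[0,0,0,0,0,0,-0.3],[0,0,0,0,0,0,0.5],[0,0,0,0,0,0,1],[0,0,0,0,0,0,1],[0,0,0,0,0,0,1],[0,0,0,0,-0.01,0,1],[0,0,0,0,-0.03,0,1],[0,0,0,0,-0.055,0,1],[0,0,0,0,-0.08,0,1]]' 
python3 -m crank '[[0,0,0,0.03,-0.02,0,1],[0,0,0,0.07,-0.04,0,1],[0,0,0,0.11,-0.06,0,1],[0,0,0,0.15,-0.08,0,1],[0,0,0,0.19,-0.10,0,1],[0,0,0,0.22,-0.11,-0.02,1],[0,0,0,0.24,-0.12,-0.04,1],[0,0,0,0.24,-0.12,-0.05,1],[0,0,0,0.24,-0.12,-0.06,1],[0,0,0,0.24,-0.12,-0.06,1]]' 
python3 go.py 
python3 -c "
from h import *
save('wrist','w4.png');save('side','s4.png');save('top','t4.png')"
```

```text
clock: 18.4
eef_pos: [0.5419, 0.2575, 0.3801]
tool_rot: [-0.5, 0.5, -0.5, 0.5]
wrist_force: [0.1, 0.3, -0.5]
gripper_width: 0.0862
clock: 19.4
eef_pos: [0.481, 0.0184, 0.4988]
tool_rot: [0.5, -0.5, 0.5, -0.499]
wrist_force: [-0.1, 0.7, -0.4]
gripper_width: 0.0931
t 19.4 grasp [0.481  0.0185 0.3318] xaxis [ 0.0016 -1.     -0.0005] down [-0.0003  0.0004 -1.    ] w 0.09313240685330772 F [-0.1148  0.7062 -0.438 ]
```

View pics/w4.png

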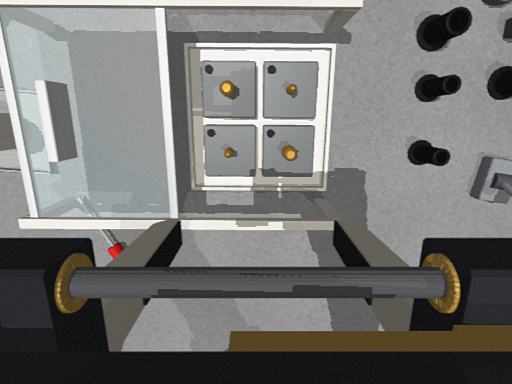

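View pics/s4.png

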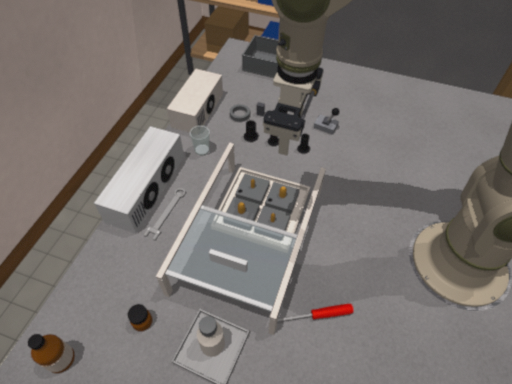

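View pics/t4.png

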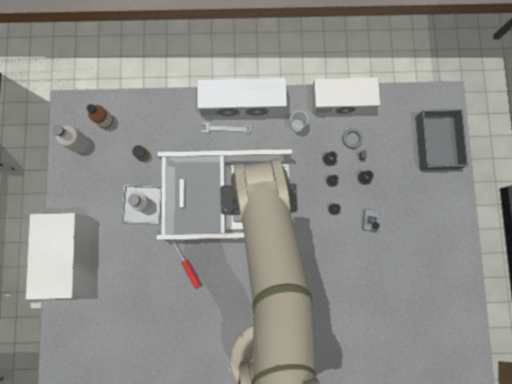

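```bash
python3 - <<'E'
from h import *
np.set_printoptions(precision=4,suppress=True)
s=load('w4'); hsv=cv2.cvtColor(s['image'],cv2.COLOR_RGB2HSV)
m=cv2.inRange(hsv,(8,110,60),(30,255,255)); m[200:]=0;m[:,:180]=0;m[:,340:]=0
n,_,st,c=cv2.connectedComponentsWithStats(m)
for i in range(1,n):
    if st[i,4]>10: print(st[i],c[i],onz(s,*c[i],.05))
print('eyeball tops',[onz(s,*p,.065) for p in((227,87),(292.5,89),(228.5,153),(290,154))])
cv2.imwrite('pics/z4.png',cv2.resize(s['image'][40:195,185:335,::-1],None,fx=4,fy=3.8,interpolation=cv2.INTER_CUBIC))
cv2.imwrite('pics/z4b.png',cv2.resize(load('s4')['image'][165:245,210:310,::-1],None,fx=7,fy=7,interpolation=cv2.INTER_CUBIC))
E
```

```text
[220  81  16  16 186] [227.3871  88.4409] [0.5857 0.0602 0.05  ]
[287  84   9  10  72] [291.1389  88.8611] [ 0.5853 -0.0289  0.05  ]
[282 146  15  15 167] [289.006  152.6347] [ 0.4962 -0.0285  0.05  ]
[225 148   9  10  63] [228.6825 152.2063] [0.4967 0.0605 0.05  ]
eyeball tops [array([0.5864, 0.0593, 0.065 ]), array([ 0.5839, -0.0291,  0.065 ]), array([0.4974, 0.0593, 0.065 ]), array([ 0.4962, -0.0283,  0.065 ])]
```

View pics/z4.png

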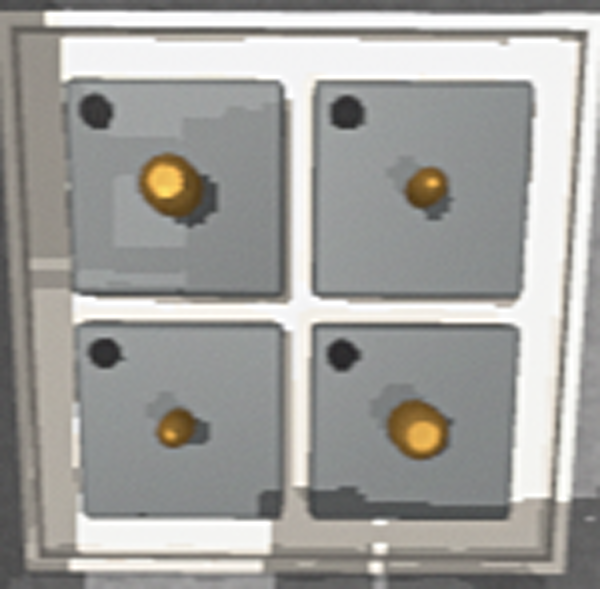

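View pics/z4b.png

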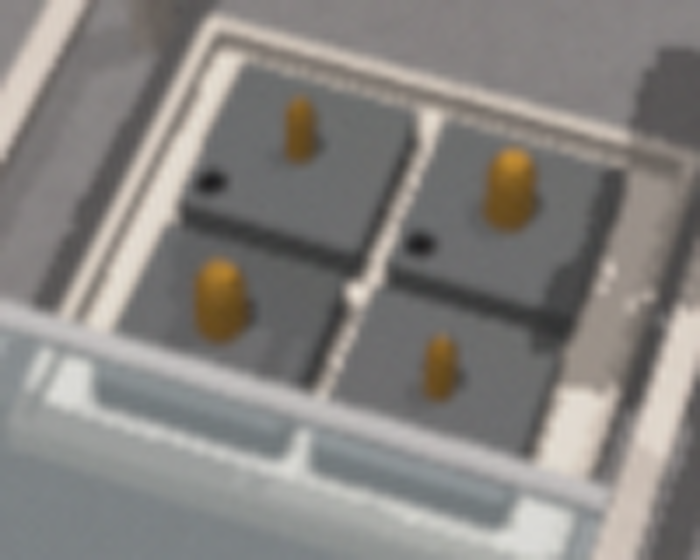

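```bash
python3 -m crank '[[0,0,0,0.02,0,0.015,1],[0,0,0,0.055,0.01,0.04,1],[0,0,0,0.09,0.03,0.065,1],[0,0,0,0.125,0.05,0.09,1],[0,0,0,0.16,0.07,0.115,1],[0,0,0,0.195,0.09,0.14,1],[0,0,0,0.225,0.11,0.16,1],[0,0,0,0.25,0.13,0.175,1],[0,0,0,0.26,0.14,0.185,0.5],[0,0,0,0.26,0.145,0.186,0.5]]' 
python3 go.py .667 -.242 .043
python3 - <<'E'
from h import *
s=save('wrist','w5.png');
E
```

```text
clock: 20.55
eef_pos: [0.6689, -0.2431, 0.3516]
tool_rot: [0.499, -0.5, 0.501, -0.5]
wrist_force: [0.2, 0.2, 0.1]
gripper_width: 0.0814
t 20.55 grasp [ 0.6686 -0.243   0.1846] xaxis [-0.0008 -1.     -0.0001] down [-0.002   0.0001 -1.    ] w 0.08136922228331564 F [0.2147 0.2395 0.0983]
shift [-0.001   0.1416 -0.0013]
```

View pics/w5.png

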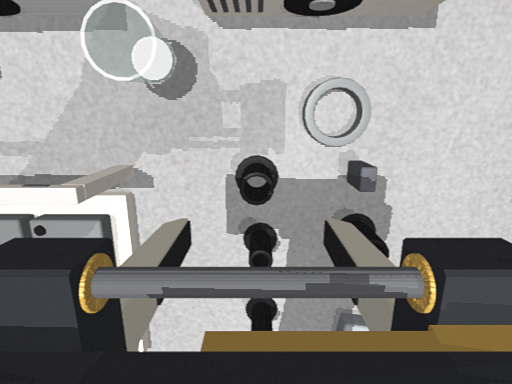

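```bash
python3 - <<'E'
from h import *
s=load('w5')
cv2.imwrite('pics/z5.png',cv2.resize(s['image'][145:225,215:300,::-1],None,fx=7,fy=7,interpolation=cv2.INTER_CUBIC))
print(onz(s,257,187,.06),onz(s,257,176,.005))
E
```

```text
[ 0.67042508 -0.24310269  0.06      ] [ 0.66964363 -0.24303802  0.005     ]
```

View pics/z5.png

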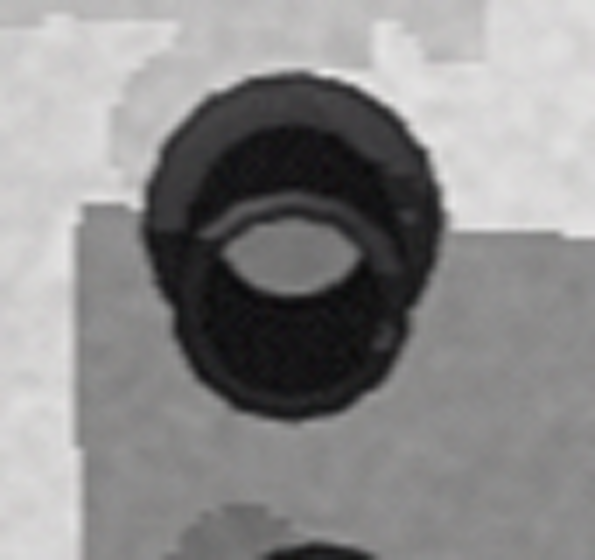

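```bash
python3 -m crank '[[0,0,0,0,0.015,0,0.5],[0,0,0,0,0.03,0,0.5],[0,0,0,0,0.05,0,0.5],[0,0,0,0,0.07,0,0.5],[0,0,0,0,0.09,0,0.5],[0,0,0,0,0.11,0,0.5],[0,0,0,0,0.125,0,0.5],[0,0,0,0,0.135,0,0.5],[0,0,0,0,0.14,0,0.5],[0,0,0,0,0.141,0,0.5]]' 
python3 -m crank '[[0,0,0,0,0,0,0],[0,0,0,0,0,0,-0.5],[0,0,0,0,0,0,-1],[0,0,0,0,0,0,-1],[0,0,0,0,0,0,-1],[0,0,0,0,0,0,-1],[0,0,0,0,0,0,-1],[0,0,0,0,0,0,-1],[0,0,0,0,0,0,-1],[0,0,0,0,0,0,-1]]' 15
python3 -m crank '[[0,0,0,0,-0.005,0,-1],[0,0,0,0,-0.015,0,-1],[0,0,0,0,-0.03,0,-1],[0,0,0,0,-0.045,0,-1],[0,0,0,0,-0.06,0,-1],[0,0,0,0,-0.075,0,-1],[0,0,0,0,-0.09,0,-1],[0,0,0,0,-0.10,0,-1],[0,0,0,0,-0.11,0,-1],[0,0,0,0,-0.11,0,-1]]'
python3 go.py .5858 .0602 .153
python3 - <<'E'
from h import *
s=save('wrist','w6.png');
E
```

```text
clock: 21.6
eef_pos: [0.668, -0.2423, 0.2124]
tool_rot: [-0.5, 0.5, -0.5, 0.5]
wrist_force: [0.4, -1.1, 1.3]
gripper_width: 0.0695
clock: 22.6
eef_pos: [0.6681, -0.2425, 0.213]
tool_rot: [0.5, -0.5, 0.5, -0.5]
wrist_force: [-0.2, 0.4, 5.1]
gripper_width: 0.0343
clock: 23.6
eef_pos: [0.6683, -0.2426, 0.3243]
tool_rot: [-0.5, 0.5, -0.499, 0.501]
wrist_force: [0.5, 0.3, -1.2]
gripper_width: 0.034
t 23.6 grasp [ 0.6687 -0.2427  0.1573] xaxis [ 0.0001 -1.      0.0006] down [ 0.0019 -0.0006 -1.    ] w 0.034006566753199956 F [ 0.5213  0.2856 -1.2211]
shift [-0.3029  0.0039 -0.0828]
```

View pics/w6.png

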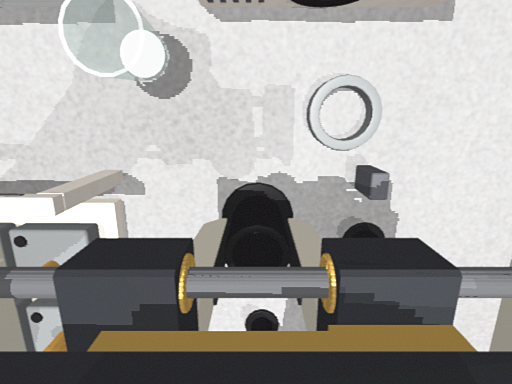

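```bash
python3 -m crank '[[0,0,0,-0.01,-0.005,-0.01,-1],[0,0,0,-0.03,-0.01,-0.025,-1],[0,0,0,-0.06,-0.01,-0.045,-1],[0,0,0,-0.095,-0.01,-0.06,-1],[0,0,0,-0.135,-0.01,-0.075,-1],[0,0,0,-0.175,-0.01,-0.082,-1],[0,0,0,-0.215,-0.01,-0.083,-1],[0,0,0,-0.255,-0.01,-0.083,-1],[0,0,0,-0.285,-0.01,-0.083,-1],[0,0,0,-0.303,-0.01,-0.083,-1]]'
python3 -m crank '[[0,0,0,0,0,0,-1],[0,0,0,0,0,0,-1],[0,0,0,0,0,0,-1],[0,0,0,0,0.01,0,-1],[0,0,0,0,0.02,0,-1],[0,0,0,0,0.03,0,-1],[0,0,0,0,0.035,0,-1],[0,0,0,0,0.04,0,-1],[0,0,0,0,0.04,0,-1],[0,0,0,0,0.04,0,-1]]'
python3 go.py .5858 .0602 .077
python3 - <<'E'
from h import *
s=save('wrist','w7.png');s=save('side','s7.png')
cv2.imwrite('pics/z7.png',cv2.resize(s['image'][140:240,200:320,::-1],None,fx=6,fy=6,interpolation=cv2.INTER_CUBIC))
E
```

```text
clock: 24.65
eef_pos: [0.5837, 0.0641, 0.3323]
tool_rot: [-0.501, 0.501, -0.5, 0.498]
wrist_force: [-0.3, -0.5, -0.6]
gripper_width: 0.0343
clock: 25.65
eef_pos: [0.5851, 0.0605, 0.2926]
tool_rot: [-0.5, 0.5, -0.5, 0.5]
wrist_force: [-1.0, -0.5, -0.3]
gripper_width: 0.0345
t 25.65 grasp [0.5851 0.0605 0.1256] xaxis [ 0.0002 -1.      0.0001] down [-0.0001 -0.0001 -1.    ] w 0.03453051023481952 F [-1.0057 -0.4517 -0.3259]
shift [0.0003 0.0486 0.0008]
```

View pics/w7.png

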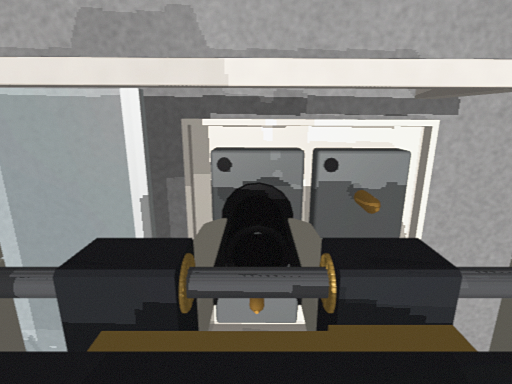

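View pics/z7.png

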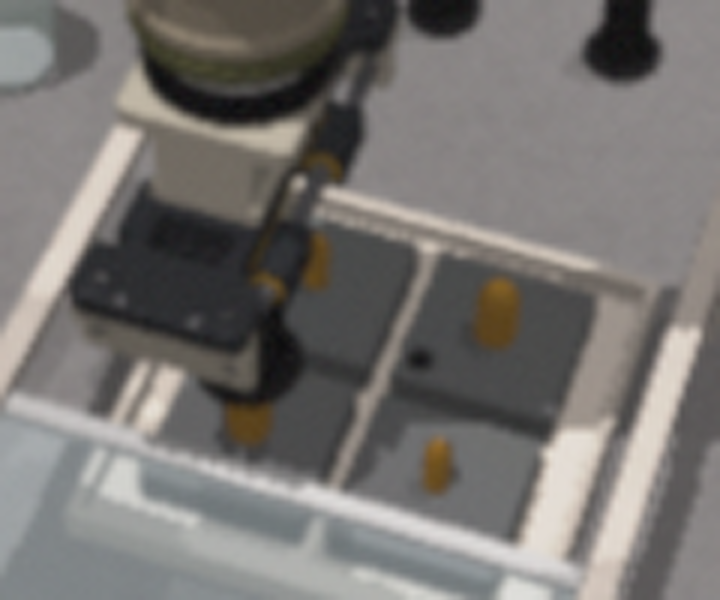

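```bash
python3 -m crank '[[0,0,0,0,0.005,0.001,-1],[0,0,0,0,0.010,0.001,-1],[0,0,0,0,0.015,0.001,-1],[0,0,0,0,0.020,0.001,-1],[0,0,0,0,0.025,0.001,-1],[0,0,0,0,0.03,0.001,-1],[0,0,0,0,0.035,0.001,-1],[0,0,0,0,0.04,0.001,-1],[0,0,0,0,0.043,0.001,-1],[0,0,0,0,0.045,0.001,-1]]'
python3 -m crank '[[0,0,0,0,0.001,0,-1],[0,0,0,0,0.002,0,-1],[0,0,0,0,0.003,0,-1],[0,0,0,0,0.004,0,-1],[0,0,0,0,0.005,0,-1],[0,0,0,0,0.0055,0,-1],[0,0,0,0,0.006,0,-1],[0,0,0,0,0.006,0,-1],[0,0,0,0,0.006,0,-1],[0,0,0,0,0.006,0,-1]]'
python3 go.py .5858 .0602 .077
```

```text
clock: 26.75
eef_pos: [0.586, 0.0605, 0.2474]
tool_rot: [-0.5, 0.5, -0.5, 0.5]
wrist_force: [-0.4, 0.2, -1.0]
gripper_width: 0.0342
clock: 27.75
eef_pos: [0.586, 0.0605, 0.2428]
tool_rot: [0.5, -0.5, 0.5, -0.5]
wrist_force: [-2.8, 1.1, 12.4]
gripper_width: 0.0346
t 27.75 grasp [0.5861 0.0606 0.0758] xaxis [ 0.     -1.     -0.0004] down [ 0.0006  0.0004 -1.    ] w 0.03456483878679777 F [-2.772   1.1403 12.4321]
shift [ 0.0004 -0.0012 -0.0003]
```

```bash
python3 -m crank '[[0,0,0,0,0,0,-0.2],[0,0,0,0,0,0,0.1],[0,0,0,0,0,0,0.3],[0,0,0,0,-0.002,0,0.3],[0,0,0,0,-0.01,0,0.3],[0,0,0,0,-0.025,0,0.3],[0,0,0,0,-0.04,0,0.3],[0,0,0,0,-0.06,0,0.3],[0,0,0,0,-0.08,0,0.3],[0,0,0,0,-0.10,0,0.5]]'
python3 -m crank '[[0,0,0,0.02,-0.01,0,0.5],[0,0,0,0.06,-0.01,0.005,0.5],[0,0,0,0.105,-0.01,0.01,0.5],[0,0,0,0.15,-0.01,0.01,0.5],[0,0,0,0.195,-0.01,0.01,0.5],[0,0,0,0.24,-0.01,0.01,0.5],[0,0,0,0.285,-0.01,0.01,0.5],[0,0,0,0.33,-0.01,0.01,0.5],[0,0,0,0.375,-0.01,0.01,0.5],[0,0,0,0.42,-0.01,0.01,0.5]]'
python3 go.py .597 -.361 .045
python3 - <<'E'
from h import *
s=save('wrist','w8.png');s=save('side','s8.png')
cv2.imwrite('pics/z8.png',cv2.resize(s['image'][90:240,190:320,::-1],None,fx=4,fy=4,interpolation=cv2.INTER_CUBIC))
E
```

```text
clock: 28.75
eef_pos: [0.5859, 0.0605, 0.343]
tool_rot: [0.5, -0.5, 0.5, -0.5]
wrist_force: [-0.1, 1.1, -0.7]
gripper_width: 0.0646
clock: 29.75
eef_pos: [0.5957, -0.3613, 0.3524]
tool_rot: [-0.5, 0.5, -0.5, 0.5]
wrist_force: [0.7, 0.4, -0.3]
gripper_width: 0.07
t 29.75 grasp [ 0.5957 -0.3613  0.1854] xaxis [ 0.0001 -1.      0.0001] down [ 0.0002 -0.0001 -1.    ] w 0.06999247721683974 F [ 0.7078  0.4005 -0.274 ]
shift [-0.0003  0.1404  0.0012]
```

View pics/w8.png

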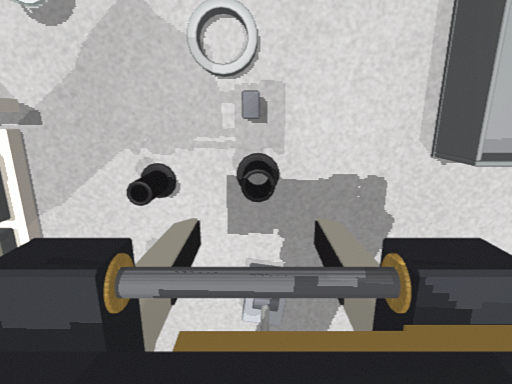

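View pics/z8.png

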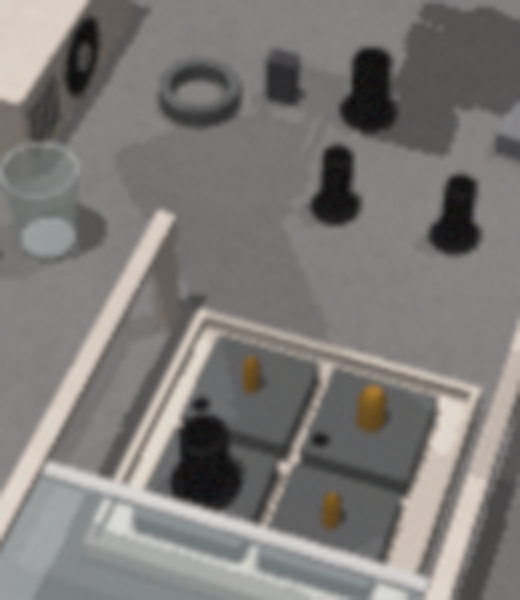

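```bash
python3 - <<'E'
from h import *
s=load('w8')
cv2.imwrite('pics/z8w.png',cv2.resize(s['image'][145:225,215:300,::-1],None,fx=7,fy=7,interpolation=cv2.INTER_CUBIC))
print(onz(s,258,185,.06),onz(s,258,173,.005))
E
```

```text
[ 0.59963527 -0.36239026  0.06      ] [ 0.60052785 -0.36252386  0.005     ]
```

View pics/z8w.png

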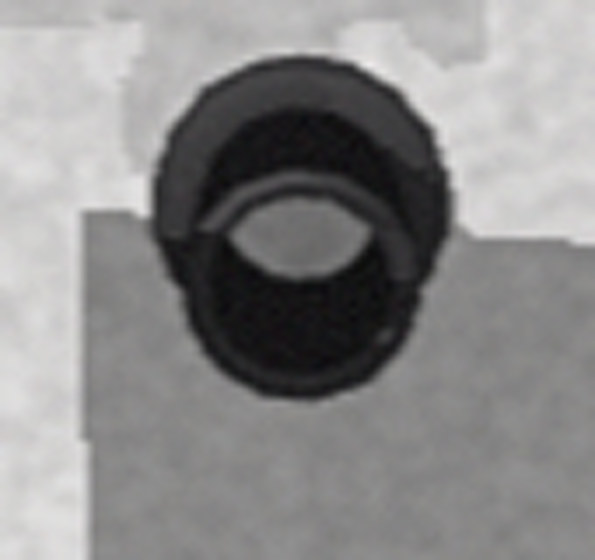

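```bash
python3 -m crank '[[0,0,0,0.001,0.015,0.003,0.5],[0,0,0,0.001,0.03,0.003,0.5],[0,0,0,0.001,0.05,0.003,0.5],[0,0,0,0.001,0.07,0.003,0.5],[0,0,0,0.001,0.09,0.003,0.5],[0,0,0,0.001,0.11,0.003,0.5],[0,0,0,0.001,0.125,0.003,0.5],[0,0,0,0.001,0.133,0.003,0.5],[0,0,0,0.001,0.138,0.003,0.5],[0,0,0,0.001,0.139,0.003,0.5]]' 
python3 -m crank '[[0,0,0,0,0,0,0],[0,0,0,0,0,0,-0.5],[0,0,0,0,0,0,-1],[0,0,0,0,0,0,-1],[0,0,0,0,0,0,-1],[0,0,0,0,0,0,-1],[0,0,0,0,0,0,-1],[0,0,0,0,0,0,-1],[0,0,0,0,0,0,-1],[0,0,0,0,0,0,-1]]' 15
python3 -m crank '[[0,0,0,0,-0.005,0,-1],[0,0,0,0,-0.015,0,-1],[0,0,0,0,-0.03,0,-1],[0,0,0,0,-0.045,0,-1],[0,0,0,0,-0.06,0,-1],[0,0,0,0,-0.075,0,-1],[0,0,0,0,-0.09,0,-1],[0,0,0,0,-0.105,0,-1],[0,0,0,0,-0.12,0,-1],[0,0,0,0,-0.12,0,-1]]'
python3 go.py .4952 -.029 .125
```

```text
clock: 30.85
eef_pos: [0.5992, -0.3601, 0.2124]
tool_rot: [-0.5, 0.5, -0.5, 0.5]
wrist_force: [-1.3, -0.1, -0.1]
gripper_width: 0.0699
clock: 31.85
eef_pos: [0.5991, -0.3606, 0.213]
tool_rot: [-0.5, 0.5, -0.5, 0.5]
wrist_force: [-1.0, -0.2, 5.0]
gripper_width: 0.0344
clock: 32.85
eef_pos: [0.5995, -0.3608, 0.3354]
tool_rot: [-0.5, 0.5, -0.499, 0.501]
wrist_force: [-0.2, 0.1, -1.4]
gripper_width: 0.0344
t 32.85 grasp [ 0.6    -0.3611  0.1684] xaxis [ 0.     -1.      0.0017] down [ 0.0031 -0.0017 -1.    ] w 0.03439849069110343 F [-0.1817  0.0677 -1.3976]
shift [-0.3322  0.0425 -0.105 ]
```

```bash
python3 -m crank '[[0,0,0,-0.01,0,-0.005,-1],[0,0,0,-0.035,0,-0.015,-1],[0,0,0,-0.07,0,-0.025,-1],[0,0,0,-0.11,0,-0.035,-1],[0,0,0,-0.15,0,-0.05,-1],[0,0,0,-0.195,0,-0.065,-1],[0,0,0,-0.24,0,-0.08,-1],[0,0,0,-0.28,0,-0.095,-1],[0,0,0,-0.315,0,-0.104,-1],[0,0,0,-0.332,0,-0.105,-1]]'
python3 -m crank '[[0,0,0,0,0,0,-1],[0,0,0,0,0,0,-1],[0,0,0,0,0,0,-1],[0,0,0,0,0.01,0,-1],[0,0,0,0,0.02,0,-1],[0,0,0,0,0.03,0,-1],[0,0,0,0,0.035,0,-1],[0,0,0,0,0.04,0,-1],[0,0,0,0,0.04,0,-1],[0,0,0,0,0.04,0,-1]]'
python3 go.py .4952 -.029 .076
python3 - <<'E'
from h import *
s=save('wrist','w9.png');s=save('side','s9.png')
cv2.imwrite('pics/z9.png',cv2.resize(s['image'][90:240,200:330,::-1],None,fx=4,fy=4,interpolation=cv2.INTER_CUBIC))
E
```

```text
clock: 33.85
eef_pos: [0.4917, -0.025, 0.332]
tool_rot: [-0.5, 0.502, -0.5, 0.498]
wrist_force: [1.0, 0.5, 0.3]
gripper_width: 0.0346
clock: 34.85
eef_pos: [0.4941, -0.0285, 0.2926]
tool_rot: [-0.5, 0.5, -0.5, 0.5]
wrist_force: [-0.3, -0.2, -0.3]
gripper_width: 0.0344
t 34.85 grasp [ 0.494  -0.0285  0.1256] xaxis [ 0.0001 -1.      0.    ] down [-0.0002 -0.     -1.    ] w 0.034409966352135134 F [-0.3348 -0.1936 -0.3   ]
shift [0.0005 0.0496 0.0012]
```

View pics/z9.png

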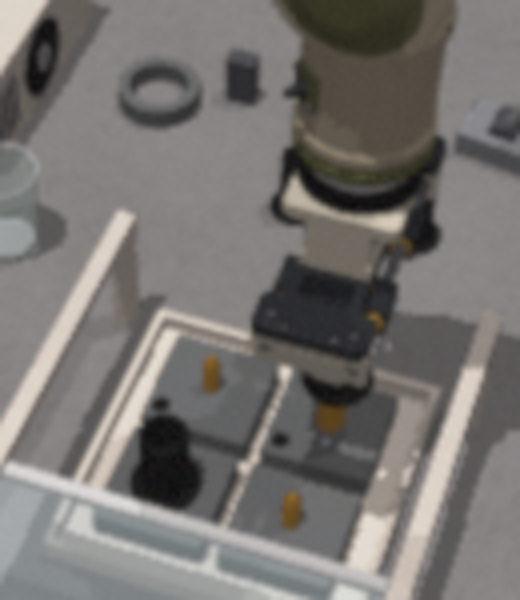

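```bash
python3 -m crank '[[0,0,0,0,0.005,0.0015,-1],[0,0,0,0,0.010,0.0015,-1],[0,0,0,0,0.015,0.0015,-1],[0,0,0,0,0.020,0.0015,-1],[0,0,0,0,0.025,0.0015,-1],[0,0,0,0,0.03,0.0015,-1],[0,0,0,0,0.035,0.0015,-1],[0,0,0,0,0.04,0.0015,-1],[0,0,0,0,0.043,0.0015,-1],[0,0,0,0,0.045,0.0015,-1]]'
python3 -m crank '[[0,0,0,0,0.001,0,-1],[0,0,0,0,0.002,0,-1],[0,0,0,0,0.003,0,-1],[0,0,0,0,0.004,0,-1],[0,0,0,0,0.005,0,-1],[0,0,0,0,0.0055,0,-1],[0,0,0,0,0.006,0,-1],[0,0,0,0,0.006,0,-1],[0,0,0,0,0.006,0,-1],[0,0,0,0,0.006,0,-1]]'
python3 go.py
```

```text
clock: 35.95
eef_pos: [0.4955, -0.0285, 0.2474]
tool_rot: [-0.5, 0.5, -0.5, 0.5]
wrist_force: [0.1, 0.1, -0.5]
gripper_width: 0.0343
clock: 36.95
eef_pos: [0.4954, -0.0285, 0.2428]
tool_rot: [0.5, -0.5, 0.5, -0.5]
wrist_force: [-3.6, 1.1, 17.3]
gripper_width: 0.0347
t 36.95 grasp [ 0.4956 -0.0284  0.0758] xaxis [ 0.0001 -1.     -0.0003] down [ 0.001   0.0003 -1.    ] w 0.03466316542162909 F [-3.646   1.0906 17.2805]
```

```bash
python3 -m crank '[[0,0,0,0,0,0,-0.2],[0,0,0,0,0,0,0.1],[0,0,0,0,0,0,0.3],[0,0,0,0,-0.002,0,0.3],[0,0,0,0,-0.01,0,0.3],[0,0,0,0,-0.025,0,0.3],[0,0,0,0,-0.04,0,0.3],[0,0,0,0,-0.06,0,0.3],[0,0,0,0,-0.08,0,0.3],[0,0,0,0,-0.10,0,0.3]]'
python3 -m crank '[[0,0,0,0.02,-0.01,0.01,0.3],[0,0,0,0.05,-0.01,0.02,0.3],[0,0,0,0.08,-0.01,0.035,0.3],[0,0,0,0.11,-0.01,0.05,0.3],[0,0,0,0.14,-0.01,0.065,0.3],[0,0,0,0.17,-0.01,0.08,0.3],[0,0,0,0.195,-0.01,0.09,0.3],[0,0,0,0.21,-0.01,0.094,0.3],[0,0,0,0.217,-0.01,0.094,0.3],[0,0,0,0.217,-0.01,0.094,0.3]]'
python3 go.py .59 -.2455 .045
python3 - <<'E'
from h import *
s=save('wrist','w10.png');
cv2.imwrite('pics/z10w.png',cv2.resize(s['image'][145:225,215:300,::-1],None,fx=7,fy=7,interpolation=cv2.INTER_CUBIC))
s=save('side','s10.png')
cv2.imwrite('pics/z10.png',cv2.resize(s['image'][90:240,190:320,::-1],None,fx=4,fy=4,interpolation=cv2.INTER_CUBIC))
E
```

```text
clock: 37.95
eef_pos: [0.4953, -0.0285, 0.343]
tool_rot: [0.5, -0.5, 0.5, -0.5]
wrist_force: [-0.5, 0.6, -0.1]
gripper_width: 0.0602
clock: 38.95
eef_pos: [0.5889, -0.2457, 0.3517]
tool_rot: [0.5, -0.5, 0.5, -0.5]
wrist_force: [-0.8, 0.7, -0.7]
gripper_width: 0.0604
t 38.95 grasp [ 0.5888 -0.2457  0.1847] xaxis [-0.0008 -1.     -0.0002] down [-0.0006  0.0002 -1.    ] w 0.06036914335767359 F [-0.8122  0.7362 -0.6606]
shift [-0.0002  0.1397  0.0013]
```

View pics/z10w.png

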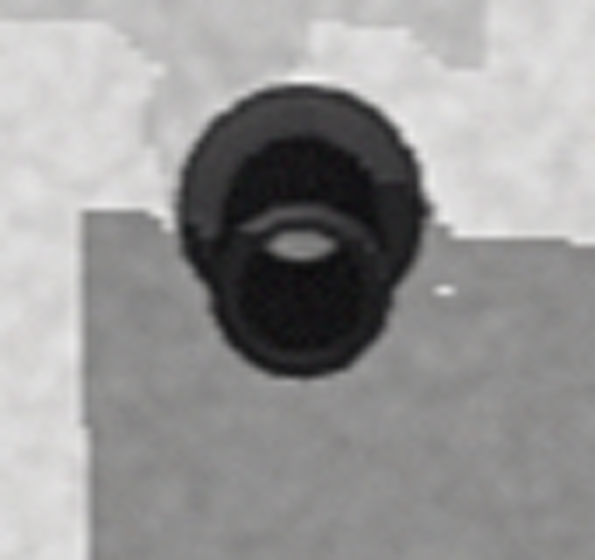

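View pics/z10.png

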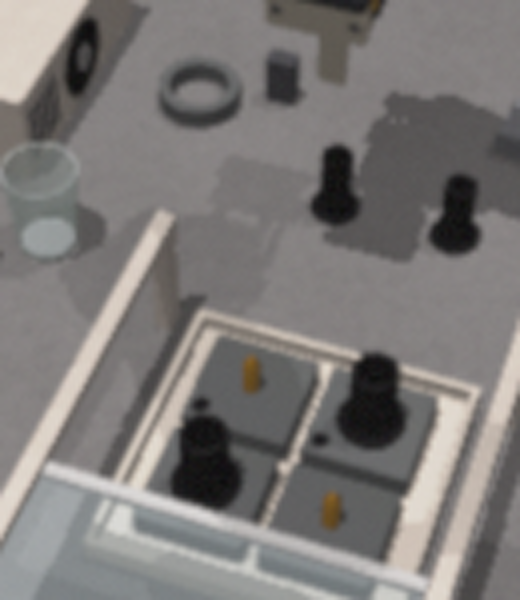

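View pics/w10.png

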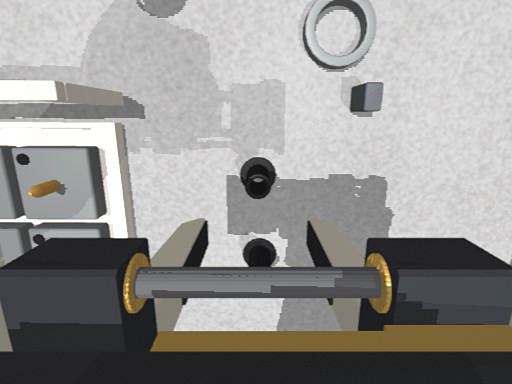

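```bash
python3 -m crank '[[0,0,0,0.001,0.015,0.002,0.3],[0,0,0,0.001,0.03,0.002,0.3],[0,0,0,0.001,0.05,0.002,0.3],[0,0,0,0.001,0.07,0.002,0.3],[0,0,0,0.001,0.09,0.002,0.3],[0,0,0,0.001,0.11,0.002,0.3],[0,0,0,0.001,0.125,0.002,0.3],[0,0,0,0.001,0.133,0.002,0.3],[0,0,0,0.001,0.137,0.002,0.3],[0,0,0,0.001,0.138,0.002,0.3]]' 
python3 -m crank '[[0,0,0,0,0,0,0],[0,0,0,0,0,0,-0.5],[0,0,0,0,0,0,-1],[0,0,0,0,0,0,-1],[0,0,0,0,0,0,-1],[0,0,0,0,0,0,-1],[0,0,0,0,0,0,-1],[0,0,0,0,0,0,-1],[0,0,0,0,0,0,-1],[0,0,0,0,0,0,-1]]' 15
python3 -m crank '[[0,0,0,0,-0.005,0,-1],[0,0,0,0,-0.015,0,-1],[0,0,0,0,-0.03,0,-1],[0,0,0,0,-0.045,0,-1],[0,0,0,0,-0.06,0,-1],[0,0,0,0,-0.075,0,-1],[0,0,0,0,-0.09,0,-1],[0,0,0,0,-0.105,0,-1],[0,0,0,0,-0.12,0,-1],[0,0,0,0,-0.12,0,-1]]'
python3 go.py .5852 -.0298 .125
```

```text
clock: 40.05
eef_pos: [0.5916, -0.2464, 0.2134]
tool_rot: [-0.5, 0.5, -0.5, 0.5]
wrist_force: [0.7, -0.6, 0.6]
gripper_width: 0.0605
clock: 41.05
eef_pos: [0.5916, -0.2465, 0.2139]
tool_rot: [0.5, -0.5, 0.5, -0.5]
wrist_force: [-0.7, 0.7, 5.0]
gripper_width: 0.0249
clock: 42.05
eef_pos: [0.592, -0.2467, 0.3362]
tool_rot: [-0.501, 0.499, -0.499, 0.501]
wrist_force: [-0.4, -0.5, -1.2]
gripper_width: 0.0246
t 42.05 grasp [ 0.5925 -0.2469  0.1692] xaxis [ 0.0001 -1.      0.0011] down [ 0.0032 -0.0011 -1.    ] w 0.024640815353595857 F [-0.4476 -0.541  -1.2084]
shift [-0.2171  0.0439 -0.0075]
```

```bash
python3 -m crank '[[0,0,0,-0.01,0,0,-1],[0,0,0,-0.03,0,-0.001,-1],[0,0,0,-0.055,0,-0.002,-1],[0,0,0,-0.08,0,-0.003,-1],[0,0,0,-0.11,0,-0.005,-1],[0,0,0,-0.14,0,-0.006,-1],[0,0,0,-0.17,0,-0.007,-1],[0,0,0,-0.195,0,-0.007,-1],[0,0,0,-0.21,0,-0.007,-1],[0,0,0,-0.217,0,-0.007,-1]]'
python3 -m crank '[[0,0,0,0,0,0,-1],[0,0,0,0,0,0,-1],[0,0,0,0,0,0,-1],[0,0,0,0,0.01,0,-1],[0,0,0,0,0.02,0,-1],[0,0,0,0,0.03,0,-1],[0,0,0,0,0.035,0,-1],[0,0,0,0,0.04,0,-1],[0,0,0,0,0.04,0,-1],[0,0,0,0,0.04,0,-1]]'
python3 go.py .5852 -.0298 .076
python3 - <<'E'
from h import *
s=save('wrist','w11.png');s=save('side','s11.png')
cv2.imwrite('pics/z11.png',cv2.resize(s['image'][90:240,200:330,::-1],None,fx=4,fy=4,interpolation=cv2.INTER_CUBIC))
E
```

```text
clock: 43.05
eef_pos: [0.5843, -0.0275, 0.333]
tool_rot: [-0.5, 0.501, -0.5, 0.499]
wrist_force: [0.1, -1.0, -1.0]
gripper_width: 0.0251
clock: 44.05
eef_pos: [0.5846, -0.0295, 0.2937]
tool_rot: [-0.5, 0.5, -0.5, 0.5]
wrist_force: [0.7, -0.9, -1.2]
gripper_width: 0.0244
t 44.05 grasp [ 0.5845 -0.0295  0.1267] xaxis [ 0.0001 -1.      0.    ] down [-0.0001 -0.     -1.    ] w 0.024389198958240415 F [ 0.6981 -0.9498 -1.231 ]
shift [0.0003 0.0507 0.0007]
```

View pics/z11.png

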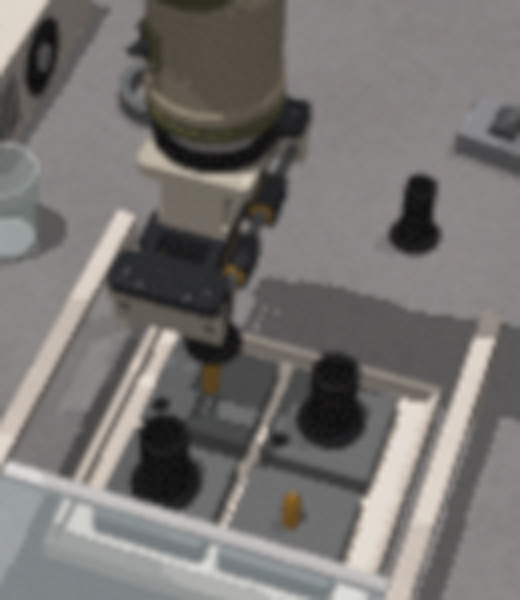

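View pics/w11.png

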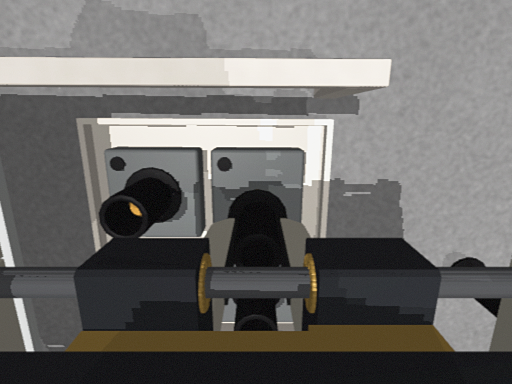

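```bash
python3 -m crank '[[0,0,0,0,0.005,0.0007,-1],[0,0,0,0,0.010,0.0007,-1],[0,0,0,0,0.015,0.0007,-1],[0,0,0,0,0.020,0.0007,-1],[0,0,0,0,0.025,0.0007,-1],[0,0,0,0,0.03,0.0007,-1],[0,0,0,0,0.035,0.0007,-1],[0,0,0,0,0.04,0.0007,-1],[0,0,0,0,0.043,0.0007,-1],[0,0,0,0,0.045,0.0007,-1]]'
python3 -m crank '[[0,0,0,0,0.001,0,-1],[0,0,0,0,0.002,0,-1],[0,0,0,0,0.003,0,-1],[0,0,0,0,0.004,0,-1],[0,0,0,0,0.005,0,-1],[0,0,0,0,0.0055,0,-1],[0,0,0,0,0.006,0,-1],[0,0,0,0,0.006,0,-1],[0,0,0,0,0.006,0,-1],[0,0,0,0,0.006,0,-1]]'
python3 go.py
```

```text
clock: 45.15
eef_pos: [0.5852, -0.0294, 0.2483]
tool_rot: [-0.5, 0.5, -0.5, 0.5]
wrist_force: [0.3, 0.3, -0.4]
gripper_width: 0.0247
clock: 46.15
eef_pos: [0.5852, -0.0295, 0.2438]
tool_rot: [0.5, -0.5, 0.5, -0.5]
wrist_force: [-3.8, 0.3, 14.7]
gripper_width: 0.0247
t 46.15 grasp [ 0.5853 -0.0294  0.0768] xaxis [ 0.0001 -1.     -0.0003] down [ 0.0007  0.0003 -1.    ] w 0.024748020554772467 F [-3.8332  0.3471 14.6527]
```

```bash
python3 -m crank '[[0,0,0,0,0,0,-0.2],[0,0,0,0,0,0,0.1],[0,0,0,0,0,0,0.2],[0,0,0,0,-0.002,0,0.2],[0,0,0,0,-0.01,0,0.2],[0,0,0,0,-0.025,0,0.2],[0,0,0,0,-0.04,0,0.2],[0,0,0,0,-0.06,0,0.2],[0,0,0,0,-0.08,0,0.2],[0,0,0,0,-0.10,0,0.3]]'
python3 -m crank '[[0,0,0,0.02,-0.01,-0.01,0.3],[0,0,0,0.05,-0.01,-0.02,0.3],[0,0,0,0.08,-0.01,-0.035,0.3],[0,0,0,0.11,-0.01,-0.05,0.3],[0,0,0,0.14,-0.01,-0.065,0.3],[0,0,0,0.17,-0.01,-0.08,0.3],[0,0,0,0.20,-0.01,-0.09,0.3],[0,0,0,0.213,-0.01,-0.095,0.3],[0,0,0,0.22,-0.01,-0.095,0.3],[0,0,0,0.22,-0.01,-0.095,0.3]]'
python3 go.py .49 -.2495 .045
python3 - <<'E'
from h import *
s=save('wrist','w12.png');
cv2.imwrite('pics/z12w.png',cv2.resize(s['image'][145:225,215:300,::-1],None,fx=7,fy=7,interpolation=cv2.INTER_CUBIC))
s=save('side','s12.png')
cv2.imwrite('pics/z12.png',cv2.resize(s['image'][90:240,190:320,::-1],None,fx=4,fy=4,interpolation=cv2.INTER_CUBIC))
E
```

```text
clock: 47.15
eef_pos: [0.5851, -0.0295, 0.3441]
tool_rot: [0.5, -0.5, 0.5, -0.5]
wrist_force: [0.3, 0.1, -0.1]
gripper_width: 0.0588
clock: 48.15
eef_pos: [0.4907, -0.2495, 0.3529]
tool_rot: [-0.5, 0.5, -0.5, 0.5]
wrist_force: [0.1, 0.2, -0.5]
gripper_width: 0.0606
t 48.15 grasp [ 0.4908 -0.2495  0.1859] xaxis [-0.0002 -1.     -0.    ] down [ 0.0006  0.     -1.    ] w 0.06055816803213546 F [ 0.145   0.1591 -0.5414]
shift [ 0.      0.1409 -0.0009]
```

View pics/w12.png

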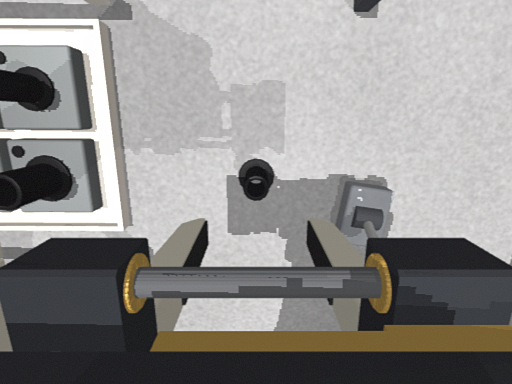

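View pics/z12w.png

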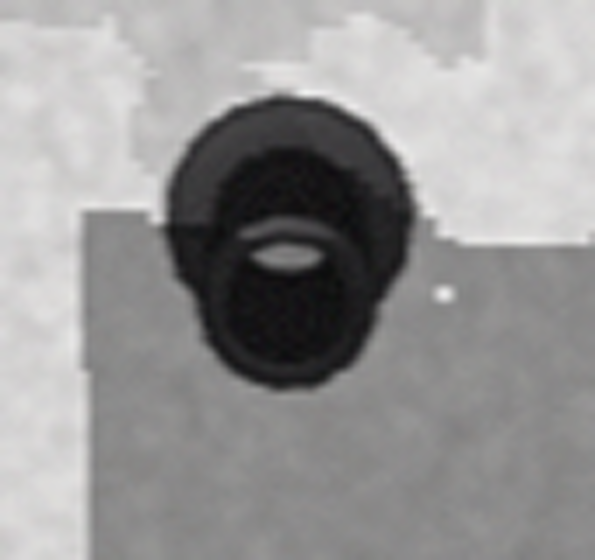

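View pics/z12.png

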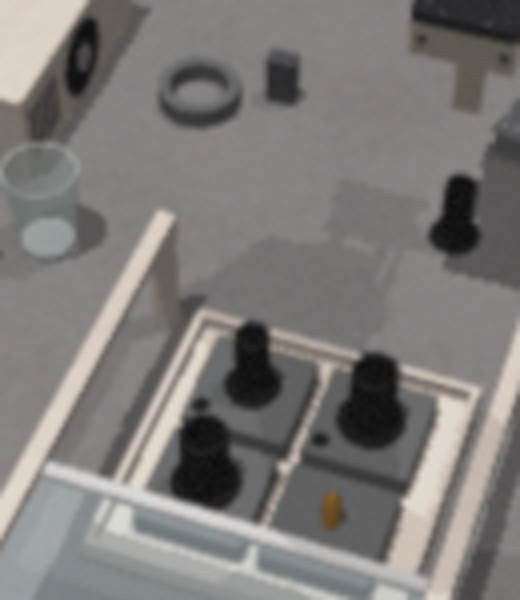

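```bash
python3 -m crank '[[0,0,0,-0.001,0.015,0.001,0.3],[0,0,0,-0.001,0.03,0.001,0.3],[0,0,0,-0.001,0.05,0.001,0.3],[0,0,0,-0.001,0.07,0.001,0.3],[0,0,0,-0.001,0.09,0.001,0.3],[0,0,0,-0.001,0.11,0.001,0.3],[0,0,0,-0.001,0.125,0.001,0.3],[0,0,0,-0.001,0.133,0.001,0.3],[0,0,0,-0.001,0.138,0.001,0.3],[0,0,0,-0.001,0.139,0.001,0.3]]' 
python3 -m crank '[[0,0,0,0,0,0,0],[0,0,0,0,0,0,-0.5],[0,0,0,0,0,0,-1],[0,0,0,0,0,0,-1],[0,0,0,0,0,0,-1],[0,0,0,0,0,0,-1],[0,0,0,0,0,0,-1],[0,0,0,0,0,0,-1],[0,0,0,0,0,0,-1],[0,0,0,0,0,0,-1]]' 15
python3 -m crank '[[0,0,0,0,-0.005,0,-1],[0,0,0,0,-0.015,0,-1],[0,0,0,0,-0.03,0,-1],[0,0,0,0,-0.045,0,-1],[0,0,0,0,-0.06,0,-1],[0,0,0,0,-0.075,0,-1],[0,0,0,0,-0.09,0,-1],[0,0,0,0,-0.105,0,-1],[0,0,0,0,-0.12,0,-1],[0,0,0,0,-0.12,0,-1]]'
python3 go.py .496 .0606 .125
```

```text
clock: 49.25
eef_pos: [0.4916, -0.2479, 0.2135]
tool_rot: [0.5, -0.5, 0.5, -0.5]
wrist_force: [0.8, -0.2, 1.0]
gripper_width: 0.0605
clock: 50.25
eef_pos: [0.4913, -0.2485, 0.2138]
tool_rot: [0.5, -0.5, 0.5, -0.5]
wrist_force: [-0.7, 0.0, 5.3]
gripper_width: 0.0265
clock: 51.25
eef_pos: [0.4914, -0.2487, 0.3358]
tool_rot: [-0.5, 0.5, -0.499, 0.501]
wrist_force: [0.5, 0.5, 0.4]
gripper_width: 0.0262
t 51.25 grasp [ 0.4919 -0.2489  0.1688] xaxis [-0.     -1.      0.0012] down [ 0.003  -0.0012 -1.    ] w 0.026195297617134967 F [0.5313 0.5218 0.3513]
shift [-0.3095  0.0435  0.0039]
```

```bash
python3 -m crank '[[0,0,0,-0.01,0,0,-1],[0,0,0,-0.03,0,0.001,-1],[0,0,0,-0.06,0,0.002,-1],[0,0,0,-0.10,0,0.003,-1],[0,0,0,-0.14,0,0.004,-1],[0,0,0,-0.18,0,0.004,-1],[0,0,0,-0.22,0,0.004,-1],[0,0,0,-0.26,0,0.004,-1],[0,0,0,-0.29,0,0.004,-1],[0,0,0,-0.309,0,0.004,-1]]'
python3 -m crank '[[0,0,0,0,0,0,-1],[0,0,0,0,0,0,-1],[0,0,0,0,0,0,-1],[0,0,0,0,0.01,0,-1],[0,0,0,0,0.02,0,-1],[0,0,0,0,0.03,0,-1],[0,0,0,0,0.035,0,-1],[0,0,0,0,0.04,0,-1],[0,0,0,0,0.04,0,-1],[0,0,0,0,0.04,0,-1]]'
python3 go.py .496 .0606 .0768
python3 - <<'E'
from h import *
s=save('wrist','w13.png');s=save('side','s13.png')
cv2.imwrite('pics/z13.png',cv2.resize(s['image'][90:240,200:330,::-1],None,fx=4,fy=4,interpolation=cv2.INTER_CUBIC))
E
```

```text
clock: 52.25
eef_pos: [0.4943, 0.0639, 0.3328]
tool_rot: [-0.501, 0.501, -0.5, 0.499]
wrist_force: [0.2, -0.9, -0.8]
gripper_width: 0.0259
clock: 53.25
eef_pos: [0.4953, 0.0605, 0.2937]
tool_rot: [-0.5, 0.5, -0.5, 0.5]
wrist_force: [0.7, 0.1, -0.9]
gripper_width: 0.0264
t 53.25 grasp [0.4952 0.0605 0.1267] xaxis [ 0.0001 -1.      0.0001] down [-0.0002 -0.0001 -1.    ] w 0.026432957229057752 F [ 0.6762  0.0627 -0.8954]
shift [-0.0001  0.0499  0.0008]
```

View pics/z13.png

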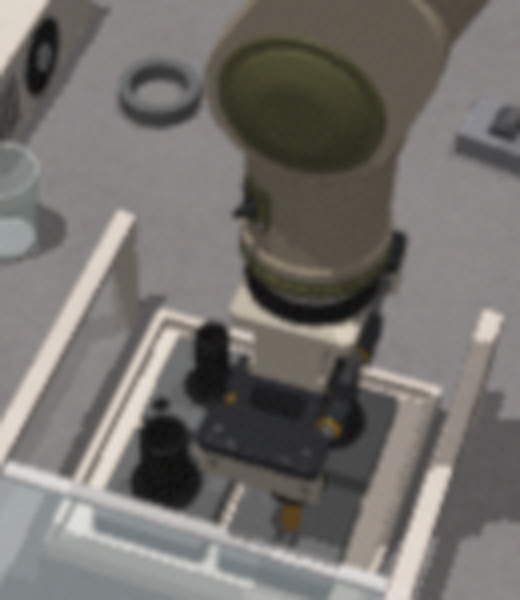

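View pics/w13.png

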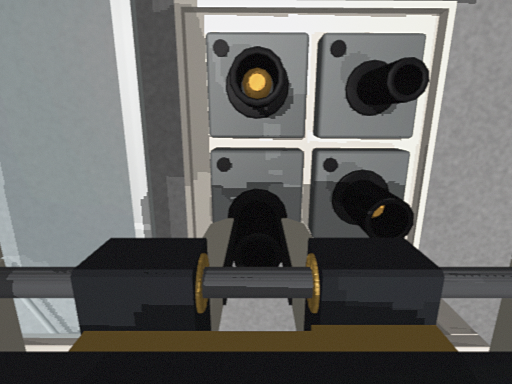

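```bash
python3 - <<'E'
from h import *
s=load('s13')
cv2.imwrite('pics/z13b.png',cv2.resize(s['image'][180:240,235:315,::-1],None,fx=9,fy=9,interpolation=cv2.INTER_CUBIC))
s=save('top','t13.png');cv2.imwrite('pics/z13t.png',cv2.resize(s['image'][120:260,210:400,::-1],None,fx=4,fy=4))
E
```

```text
(no output)
```

View pics/z13b.png

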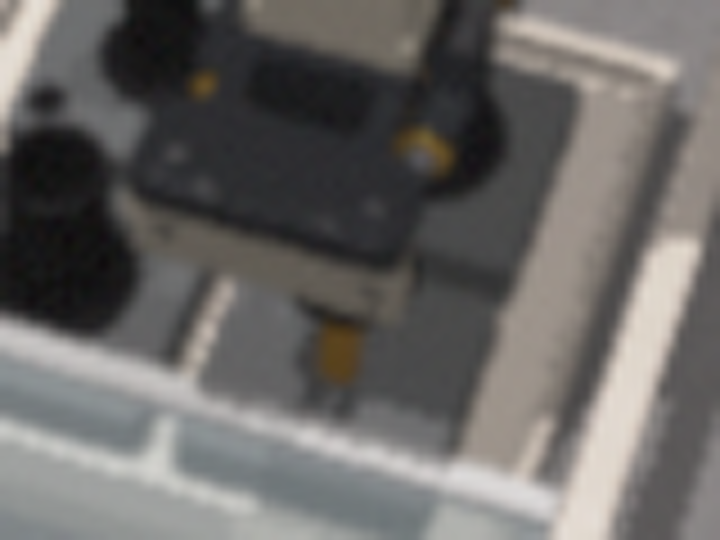

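View pics/z13t.png

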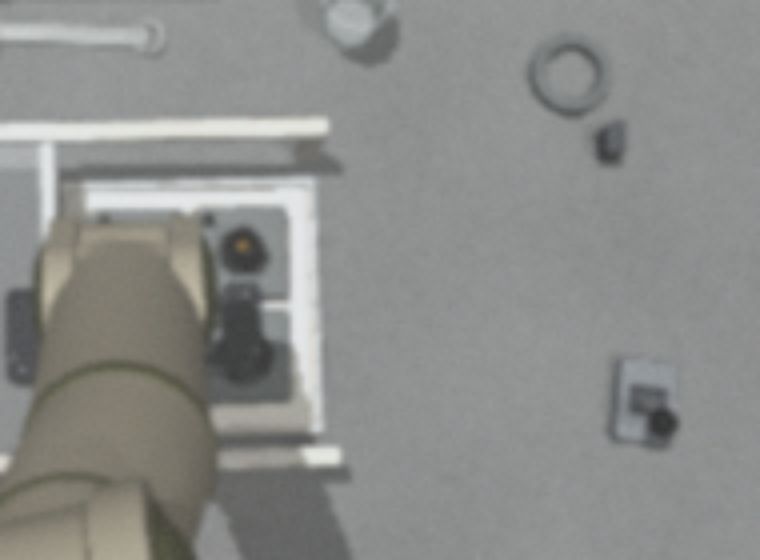

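```bash
python3 -m crank '[[0,0,0,0,0.005,0.0007,-1],[0,0,0,0,0.010,0.0007,-1],[0,0,0,0,0.015,0.0007,-1],[0,0,0,0,0.020,0.0007,-1],[0,0,0,0,0.025,0.0007,-1],[0,0,0,0,0.03,0.0007,-1],[0,0,0,0,0.035,0.0007,-1],[0,0,0,0,0.04,0.0007,-1],[0,0,0,0,0.043,0.0007,-1],[0,0,0,0,0.045,0.0007,-1]]'
python3 -m crank '[[0,0,0,0,0.001,0,-1],[0,0,0,0,0.002,0,-1],[0,0,0,0,0.003,0,-1],[0,0,0,0,0.004,0,-1],[0,0,0,0,0.005,0,-1],[0,0,0,0,0.0055,0,-1],[0,0,0,0,0.006,0,-1],[0,0,0,0,0.006,0,-1],[0,0,0,0,0.006,0,-1],[0,0,0,0,0.006,0,-1]]'
python3 go.py
```

```text
clock: 54.4
eef_pos: [0.4959, 0.0605, 0.2483]
tool_rot: [-0.5, 0.5, -0.5, 0.5]
wrist_force: [0.2, 0.2, 0.0]
gripper_width: 0.026
clock: 55.4
eef_pos: [0.4959, 0.0606, 0.2437]
tool_rot: [0.5, -0.5, 0.5, -0.5]
wrist_force: [-2.7, 0.5, 16.3]
gripper_width: 0.0262
t 55.4 grasp [0.496  0.0607 0.0767] xaxis [ 0.0002 -1.     -0.0006] down [ 0.0008  0.0006 -1.    ] w 0.026202011404982448 F [-2.7386  0.5184 16.2613]
```

```bash
python3 -m crank '[[0,0,0,0,0,0,-0.2],[0,0,0,0,0,0,0.1],[0,0,0,0,0,0,0.2],[0,0,0,0,-0.002,0,0.2],[0,0,0,0,-0.01,0,0.2],[0,0,0,0,-0.03,0,0.2],[0,0,0,0,-0.055,0,0.2],[0,0,0,0,-0.08,0,0.2],[0,0,0,0,-0.11,0,0.2],[0,0,0,0,-0.14,0,0.3]]'
python3 -m crank '[[0,0,0,-0.02,0,0.005,0.3],[0,0,0,-0.05,0,0.01,0.3],[0,0,0,-0.08,0,0.02,0.3],[0,0,0,-0.11,0,0.03,0.3],[0,0,0,-0.14,0,0.04,0.3],[0,0,0,-0.165,0,0.046,0.3],[0,0,0,-0.185,0,0.046,0.3],[0,0,0,-0.195,0,0.046,0.3],[0,0,0,-0.196,0,0.046,0.3],[0,0,0,-0.196,0,0.046,0.3]]'
python3 go.py .542 .256 .1317
python3 - <<'E'
from h import *
s=save('wrist','w14.png');s=save('side','s14.png')
cv2.imwrite('pics/z14.png',cv2.resize(s['image'][90:240,190:320,::-1],None,fx=4,fy=4,interpolation=cv2.INTER_CUBIC))
s=save('top','t14.png');cv2.imwrite('pics/z14t.png',cv2.resize(s['image'][120:260,210:400,::-1],None,fx=4,fy=4))
E
```

```text
clock: 56.4
eef_pos: [0.4956, 0.0604, 0.3843]
tool_rot: [-0.5, 0.5, -0.5, 0.5]
wrist_force: [1.2, 0.2, -0.4]
gripper_width: 0.0591
clock: 57.4
eef_pos: [0.5416, 0.2556, 0.3828]
tool_rot: [-0.5, 0.5, -0.5, 0.5]
wrist_force: [-0.0, -0.5, -0.5]
gripper_width: 0.0602
t 57.4 grasp [0.5416 0.2555 0.2158] xaxis [-0.0005 -1.      0.0007] down [-0.0003 -0.0007 -1.    ] w 0.060224928030575366 F [-0.0373 -0.4603 -0.4506]
shift [-0.0006  0.0841  0.0005]
```

View pics/w14.png

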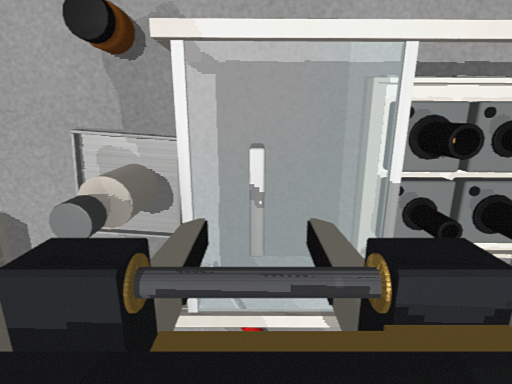

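View pics/z14.png

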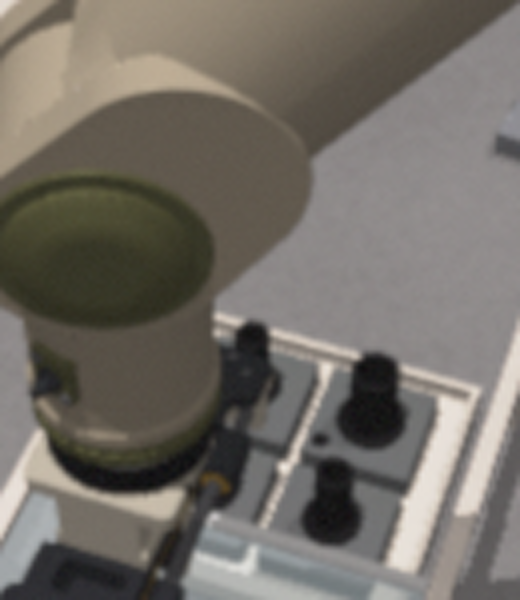

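View pics/z14t.png

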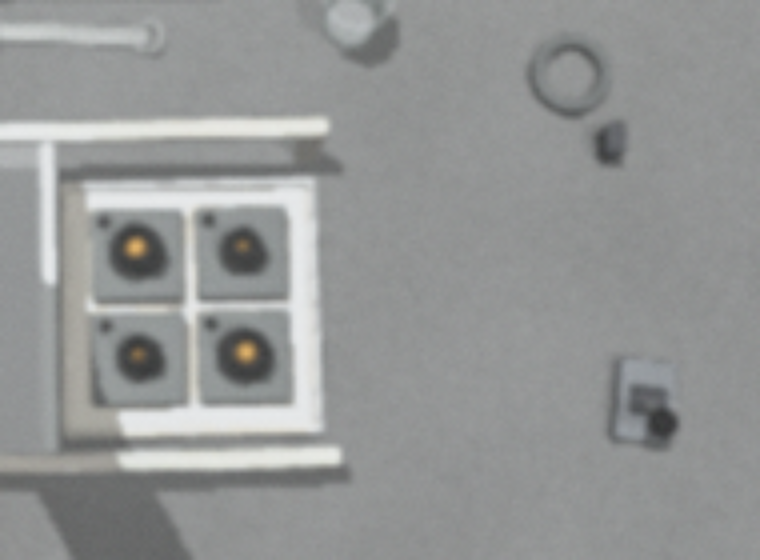

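```bash
python3 -m crank '[[0,0,0,0,0.01,0,0.3],[0,0,0,0,0.022,0,0.3],[0,0,0,0,0.034,0,0.3],[0,0,0,0,0.046,0,0.3],[0,0,0,0,0.058,0,0.3],[0,0,0,0,0.068,0,0.3],[0,0,0,0,0.076,0,0.3],[0,0,0,0,0.082,0,0.3],[0,0,0,0,0.084,0,0.3],[0,0,0,0,0.084,0,0]]' 
python3 -m crank '[[0,0,0,0,0,0,-0.2],[0,0,0,0,0,0,-0.6],[0,0,0,0,0,0,-1],[0,0,0,0,0,0,-1],[0,0,0,0,0,0,-1],[0,0,0,0,0,0,-1],[0,0,0,0,0,0,-1],[0,0,0,0,0,0,-1],[0,0,0,0,0,0,-1],[0,0,0,0,0,0,-1]]' 20
python3 -m crank '[[0,0,0,0.005,0,0,-1],[0,0,0,0.015,0,0,-1],[0,0,0,0.025,0,0,-1],[0,0,0,0.035,0,0,-1],[0,0,0,0.05,0,0,-1],[0,0,0,0.065,0,0,-1],[0,0,0,0.08,0,0,-1],[0,0,0,0.095,0,0,-1],[0,0,0,0.105,0,0,-1],[0,0,0,0.11,0,0,-1]]' 
python3 -m crank '[[0,0,0,0.01,0,0,-1],[0,0,0,0.02,0,0,-1],[0,0,0,0.035,0,0,-1],[0,0,0,0.05,0,0,-1],[0,0,0,0.065,0,0,-1],[0,0,0,0.078,0,0,-1],[0,0,0,0.088,0,0,-1],[0,0,0,0.095,0,0,-1],[0,0,0,0.098,0,0,-1],[0,0,0,0.098,0,0,-1]]' 
python3 go.py .54 .046 .1317
```

```text
clock: 58.55
eef_pos: [0.5419, 0.2566, 0.2985]
tool_rot: [-0.5, 0.5, -0.5, 0.5]
wrist_force: [0.9, -0.5, 0.0]
gripper_width: 0.056
clock: 59.55
eef_pos: [0.5419, 0.2561, 0.2987]
tool_rot: [-0.5, 0.5, -0.5, 0.5]
wrist_force: [-1.3, -4.9, 3.2]
gripper_width: 0.0116
clock: 60.55
eef_pos: [0.5416, 0.1446, 0.2987]
tool_rot: [0.499, -0.5, 0.5, -0.5]
wrist_force: [-3.8, 0.8, 6.4]
gripper_width: 0.0116
clock: 61.55
eef_pos: [0.5412, 0.0469, 0.2987]
tool_rot: [0.499, -0.5, 0.501, -0.5]
wrist_force: [-4.1, -0.9, 7.7]
gripper_width: 0.012
t 61.55 grasp [0.5409 0.0468 0.1317] xaxis [-0.0014 -1.      0.0008] down [-0.0016 -0.0008 -1.    ] w 0.011986967740906759 F [-4.0623 -0.8954  7.6817]
shift [ 0.0008  0.     -0.0009]
```

```bash
python3 -m crank '[[0,0,0,0.001,0,0,-1],[0,0,0,0.0015,0,0,-1],[0,0,0,0.002,0,0,-1],[0,0,0,0.0025,0,0,-1],[0,0,0,0.003,0,0,-1],[0,0,0,0.003,0,0,-1],[0,0,0,0.003,0,0,-1],[0,0,0,0.003,0,0,-1],[0,0,0,0.003,0,0,-1],[0,0,0,0.003,0,0,-1]]' 
python3 go.py .54 .046 .1317
```

```text
clock: 62.55
eef_pos: [0.5412, 0.0457, 0.2987]
tool_rot: [-0.5, 0.5, -0.5, 0.499]
wrist_force: [-5.4, 4.8, 7.8]
gripper_width: 0.0118
t 62.55 grasp [0.541  0.0458 0.1317] xaxis [ 0.0007 -1.     -0.0007] down [-0.0016  0.0007 -1.    ] w 0.011761427917813856 F [-5.4031  4.7817  7.7785]
shift [-0.0002  0.     -0.001 ]
```

```bash
python3 -m crank '[[0,0,0,0,0,0,-0.6],[0,0,0,0,0,0,-0.3],[0,0,0,0,0,0,0.2],[0,0,0,0,0,0,0.2],[0,0,0,0,0,0,0.2],[0,0,0,0,-0.01,0,0.2],[0,0,0,0,-0.03,0,0.2],[0,0,0,0,-0.05,0,0.2],[0,0,0,0,-0.075,0,0.2],[0,0,0,0,-0.09,0,0.2]]' 
python3 -m crank '[[0,0,0,0.02,0,-0.01,0],[0,0,0,0.06,0,-0.02,-0.5],[0,0,0,0.10,0,-0.04,-1],[0,0,0,0.145,0,-0.06,-1],[0,0,0,0.19,0,-0.08,-1],[0,0,0,0.235,0,-0.10,-1],[0,0,0,0.28,0,-0.12,-1],[0,0,0,0.325,0,-0.14,-1],[0,0,0,0.37,0,-0.155,-1],[0,0,0,0.405,0,-0.161,-1]]' 
python3 go.py .383 -.362 .087
python3 - <<'E'
from h import *
s=save('wrist','w15.png');s=save('side','s15.png');save('top','t15.png')
cv2.imwrite('pics/z15.png',cv2.resize(s['image'][90:290,160:350,::-1],None,fx=3,fy=3,interpolation=cv2.INTER_CUBIC))
E
```

```text
clock: 63.55
eef_pos: [0.542, 0.0454, 0.3911]
tool_rot: [0.501, -0.499, 0.5, -0.5]
wrist_force: [-0.5, 0.7, -0.2]
gripper_width: 0.0558
clock: 64.55
eef_pos: [0.3788, -0.3621, 0.3897]
tool_rot: [-0.499, 0.5, -0.5, 0.501]
wrist_force: [1.2, 0.3, -0.8]
gripper_width: 0.0006
t 64.55 grasp [ 0.3788 -0.3622  0.2227] xaxis [-0.0025 -1.      0.0009] down [ 0.0003 -0.0009 -1.    ] w 0.0005727139316658022 F [ 1.1967  0.3438 -0.767 ]
shift [-0.0004  0.1357  0.0041]
```

View pics/w15.png

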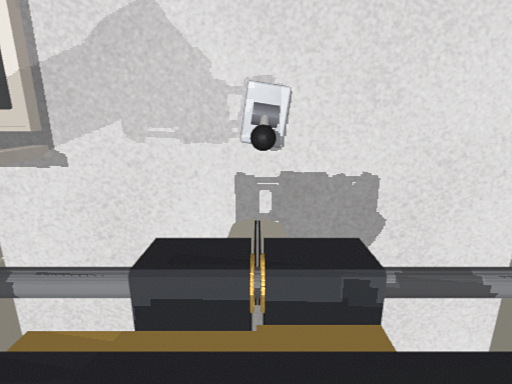

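View pics/z15.png

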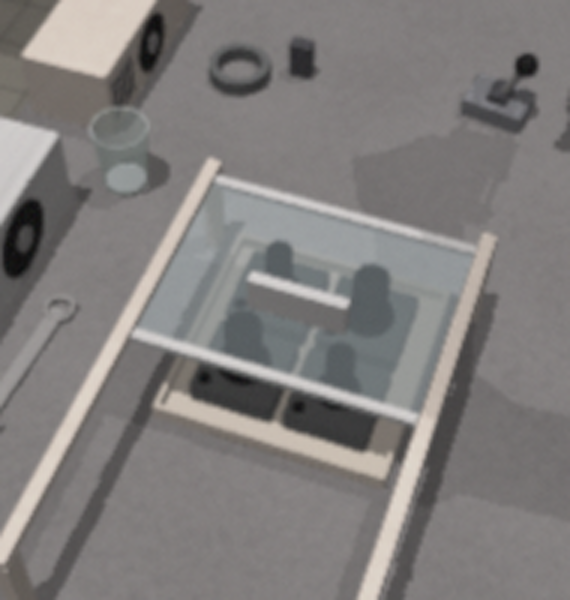

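View pics/t15.png

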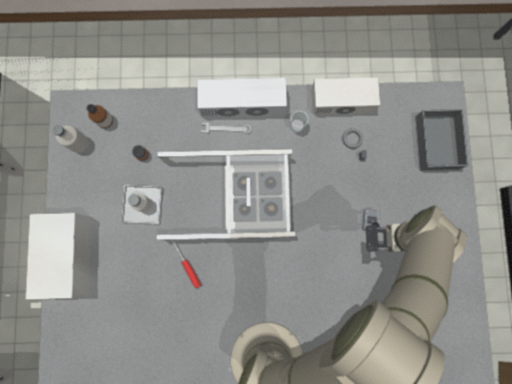

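```bash
python3 -c "
from h import *
print(onz(load('w15'),263,138,.079))"
python3 -m crank '[[0,0,0,0.002,0.015,0,-1],[0,0,0,0.004,0.03,0,-1],[0,0,0,0.004,0.045,0,-1],[0,0,0,0.004,0.06,0,-1],[0,0,0,0.004,0.075,0,-1],[0,0,0,0.004,0.09,0,-1],[0,0,0,0.004,0.105,0,-1],[0,0,0,0.004,0.12,0,-1],[0,0,0,0.004,0.13,0,-1],[0,0,0,0.004,0.135,0,-1]]' 
python3 go.py .456 -.371 .087
```

```text
[ 0.42607098 -0.36851664  0.079     ]
clock: 65.7
eef_pos: [0.3814, -0.3625, 0.2532]
tool_rot: [0.5, -0.5, 0.5, -0.499]
wrist_force: [0.3, -0.2, 0.7]
gripper_width: 0.0005
t 65.7 grasp [ 0.3813 -0.3624  0.0862] xaxis [ 0.0015 -1.     -0.0009] down [-0.0006  0.0009 -1.    ] w 0.00048015766717844546 F [ 0.3218 -0.177   0.6757]
shift [ 0.0087 -0.0008  0.0747]
```

```bash

python3 -m crank '[[0,0,0,0.004,0.002,0.006,-1],[0,0,0,0.005,0.004,0.014,-1],[0,0,0,0.006,0.004,0.022,-1],[0,0,0,0.007,0.004,0.03,-1],[0,0,0,0.007,0.004,0.038,-1],[0,0,0,0.008,0.004,0.046,-1],[0,0,0,0.008,0.004,0.053,-1],[0,0,0,0.009,0.004,0.06,-1],[0,0,0,0.010,0.004,0.066,-1],[0,0,0,0.010,0.004,0.068,-1]]' 
python3 -m crank '[[0,0,0,0,0,0.001,-1],[0,0,0,0,0,0.002,-1],[0,0,0,0,0,0.003,-1],[0,0,0,0,0,0.004,-1],[0,0,0,0,0,0.005,-1],[0,0,0,0,0,0.005,-1],[0,0,0,0,0,0.005,-1],[0,0,0,0,0,0.005,-1],[0,0,0,0,0,0.005,-1],[0,0,0,0,0,0.005,-1]]' 
python3 go.py .456 -.371 .087; python3 - <<'E'
from h import *
s=save('side','s16.png')
cv2.imwrite('pics/z16.png',cv2.resize(s['image'][90:150,290:370,::-1],None,fx=8,fy=8,interpolation=cv2.INTER_CUBIC))
save('wrist','w16.png')
E
```

```text
clock: 66.7
eef_pos: [0.4497, -0.3735, 0.2495]
tool_rot: [0.5, -0.5, 0.5, -0.5]
wrist_force: [-0.9, -0.6, -0.8]
gripper_width: 0.0002
clock: 67.7
eef_pos: [0.454, -0.3734, 0.2497]
tool_rot: [0.5, -0.5, 0.5, -0.5]
wrist_force: [-0.7, 0.8, -1.0]
gripper_width: 0.0006
t 67.7 grasp [ 0.454  -0.3734  0.0827] xaxis [ 0.0002 -1.      0.    ] down [ 0.0001 -0.     -1.    ] w 0.0005642624922541649 F [-0.6501  0.7882 -1.014 ]
shift [-0.0024 -0.0043  0.002 ]
```

View pics/z16.png

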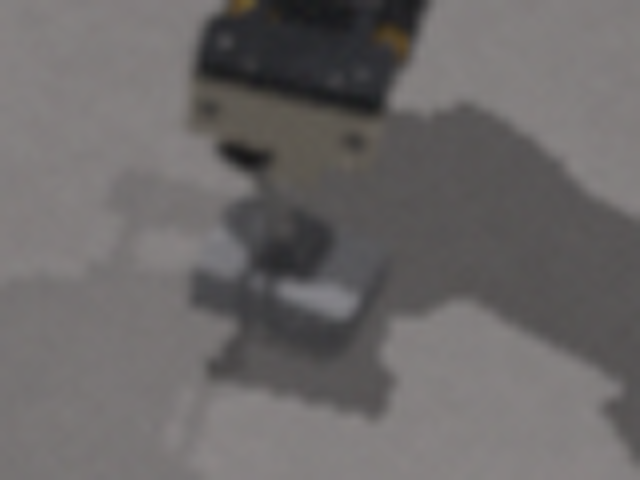

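View pics/w16.png

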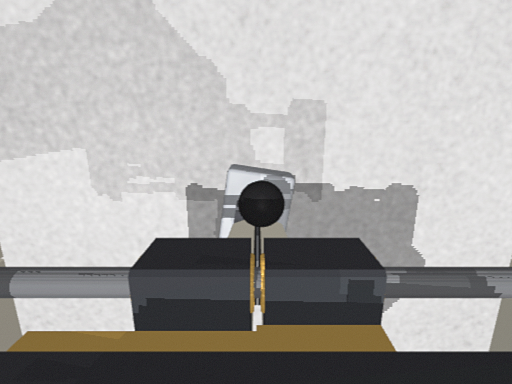

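No stop felt yet; push on in small steps.

```bash

python3 -m crank '[[0,0,0,0,0,0.0005,-1],[0,0,0,0,0,0.001,-1],[0,0,0,0,0,0.0015,-1],[0,0,0,0,0,0.002,-1],[0,0,0,0,0,0.0025,-1],[0,0,0,0,0,0.003,-1],[0,0,0,0,0,0.0035,-1],[0,0,0,0,0,0.004,-1],[0,0,0,0,0,0.004,-1],[0,0,0,0,0,0.004,-1]]' 
python3 -c "
from h import *
s=save('wrist','w17.png')
print(onz(s,262,206,.075),env.sense()['wrist_force'])"
```

```text
clock: 68.8
eef_pos: [0.4562, -0.3736, 0.2495]
tool_rot: [0.499, -0.5, 0.501, -0.499]
wrist_force: [-8.6, -1.1, 1.9]
gripper_width: 0.0006
[ 0.47599117 -0.37648154  0.075     ] [-8.62057063 -0.04421952  2.40368176]
```

View pics/w17.png

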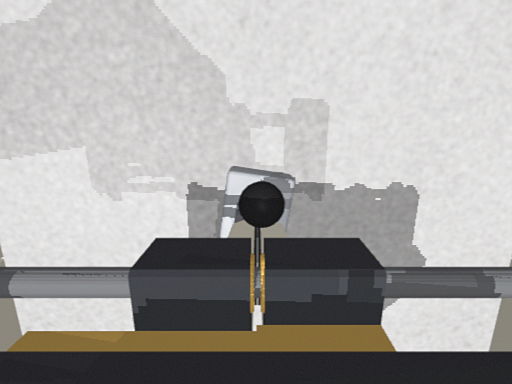

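```bash

python3 -m crank '[[0,0,0,0,0,0.001,-1],[0,0,0,0,0,0.0015,-1],[0,0,0,0,0,0.0015,-1],[0,0,0,0,0,0.0015,-1],[0,0,0,0,0,0.0015,-1],[0,0,0,0,0,0.0015,-1],[0,0,0,0,0,0.0015,-1],[0,0,0,0,0,0.0015,-1],[0,0,0,0,0,0.0015,-1],[0,0,0,0,0,0.0015,-1]]' 
python3 -m crank '[[0,0,0,0,0,-0.004,-1],[0,0,0,0,0,-0.01,-1],[0,0,0,0,0,-0.02,-1],[0,0,0,0,0,-0.03,-1],[0,0,0,0,0,-0.04,-1],[0,0,0,0,-0.02,-0.05,-1],[0,0,0,0,-0.05,-0.055,-1],[0,0,0,0,-0.08,-0.055,-1],[0,0,0,0,-0.11,-0.055,-1],[0,0,0,0,-0.13,-0.055,-1]]' 
python3 -m crank '[[0,0,0,0,-0.01,-0.01,-1],[0,0,0,0.02,-0.02,-0.02,-1],[0,0,0,0.04,-0.03,-0.04,-1],[0,0,0,0.07,-0.04,-0.06,-1],[0,0,0,0.10,-0.05,-0.07,-1],[0,0,0,0.13,-0.06,-0.08,-1],[0,0,0,0.16,-0.06,-0.08,-1],[0,0,0,0.18,-0.06,-0.08,-1],[0,0,0,0.18,-0.06,-0.08,-1],[0,0,0,0.18,-0.06,-0.08,-1]]' 
python3 - <<'E'
from h import *
s=save('side','s18.png'); t=save('top','t18.png')
a=cv2.resize(s['image'][80:250,180:350,::-1],(580,580),interpolation=cv2.INTER_CUBIC);cv2.imwrite('pics/z18.png',a)
E
```

```text
clock: 69.85
eef_pos: [0.4567, -0.3737, 0.2494]
tool_rot: [0.499, -0.5, 0.502, -0.499]
wrist_force: [-12.1, -1.6, 4.2]
gripper_width: 0.0008
clock: 70.85
eef_pos: [0.4038, -0.3737, 0.3818]
tool_rot: [-0.5, 0.5, -0.499, 0.501]
wrist_force: [0.3, 0.3, 0.8]
gripper_width: 0.0005
clock: 71.85
eef_pos: [0.3235, -0.553, 0.4386]
tool_rot: [0.5, -0.5, 0.501, -0.499]
wrist_force: [-0.2, 0.3, -0.3]
gripper_width: 0.0005
```

View pics/z18.png

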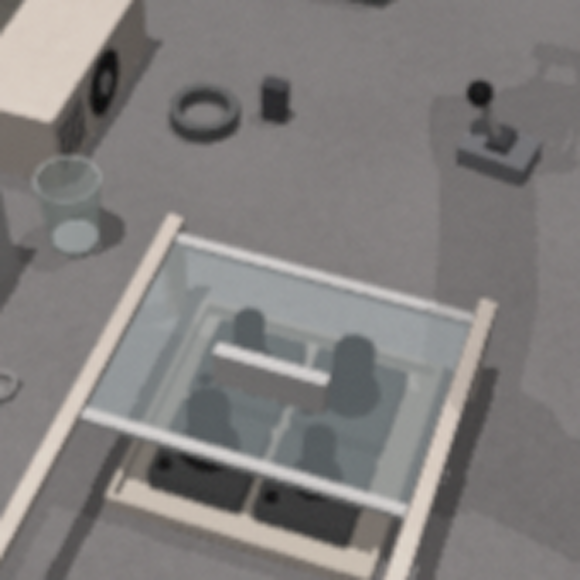

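View pics/t18.png

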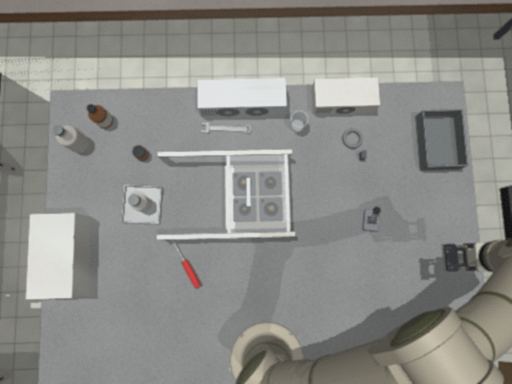

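View pics/s18.png

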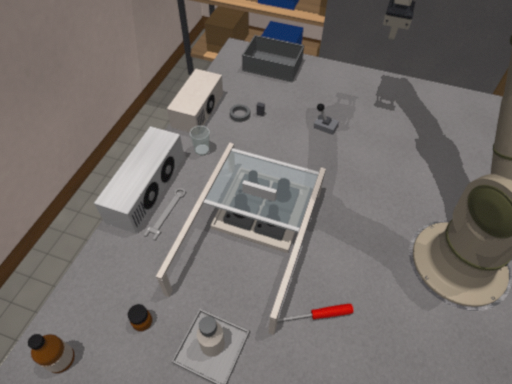

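```bash
python3 - <<'E'
from h import *
s=load('t18');t=load('s18')
a=s['image'];cv2.imwrite('pics/z19.png',cv2.resize(a[140:250,215:395,::-1],None,fx=4,fy=4,interpolation=cv2.INTER_CUBIC))
d=cv2.absdiff(load('top0')['image'],a).max(2)
for n,(u,v) in dict(beaker=(299,122),tape=(352,138),cell=(362,156),wrench=(226,128),jar=(140,153),driver=(188,268)).items():
    print(n,(d[v-14:v+14,u-14:u+14]>40).sum())
def c(s,b):
    u0,u1,v0,v1=b; g=s['image'][v0:v1,u0:u1].max(2); m=g<40; y,x=np.nonzero(m); return x.mean()+u0,y.mean()+v0
tb=c(s,(368,384,204,216)); sb=c(t,(314,328,100,113)); print(tb,sb)
print(onz(s,*tb,.0747),onz(t,*sb,.0747))
E
```

```text
beaker 0
tape 0
cell 0
wrench 0
jar 0
driver 0
(np.float64(nan), np.float64(nan)) (np.float64(320.41379310344826), np.float64(107.13793103448276))
[nan nan nan] [ 0.47501833 -0.37447943  0.0747    ]<stdin>:8: RuntimeWarning: Mean of empty slice.
  ret = ret.dtype.type(ret / rcount)
```

View pics/z19.png

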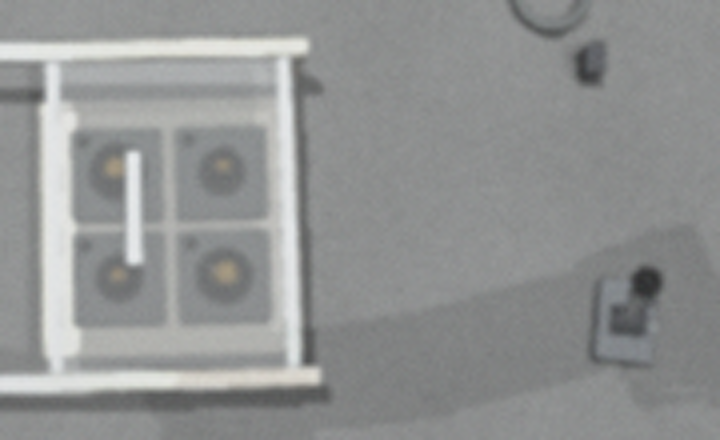

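```bash
python3 -c "
from h import *
print(env.close_job())"
```

```text
the job is handed in; nothing more can be done
None
```

I did the whole job in the order asked and handed it in at about 72 s on the robot's clock. `env.close_job()` gives no verdict, so what follows is from my own checks.

**What I did**
- **Bottle:** it stands upright in the spill tray.
- **Guard:** I slid it open to its stop, and shut it again after the sleeves were on.
- **Sleeves:** all four were present. The two wide ones are on the thick posts and the two slim ones on the thin posts, each pressed home and released.
- **Switch:** thrown last.

**Last checks**
- **Sleeves home:** each stopped at the expected seat height, with 12–17 N pushing back. The pictures show all four under the shut guard.
- **Guard travel:** 0.210 m from stop to stop, with about 5 N felt at the closed end.
- **Switch:** the lever was against its stop at about 12 N. The side view puts the ball at x = 0.475, against an expected 0.477.
- **Bystanders:** none moved, comparing the first and last top views.

**What failed or disagreed**
- **Ball position from the top view:** my automatic check found no pixels, so I judged that view by eye.
- **One slim sleeve's width:** it read 24.6 mm in the grip instead of 26 mm, but it seated normally.

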